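# Clamp one bottle in the leak-test jig and pack the rest in the tote

### The job

Take one of the upright bottles from the board for a leak test: push the jig's sprung bail right back until it stays up, stand the bottle upright on the rubber plate in the middle beneath where the pad comes down, and bring the bail forward again so that its pad bears down on the bottle's cap. Lower all the other bottles from the board gently into the deep grey tote, standing on its mat, cap up (leaning against a wall is all right): set them down, do not drop them.

Things in the scene. Friction and masses are not known exactly. Their poses are not given: they have to be found in the camera images.
- jig: Leak-test jig, fixed: aluminium base plate 198 x 96 x 10 mm, on it a black rubber plate 70 (x) x 56 (y) x 3 mm for the bottle, behind that two posts that carry the bail. Origin: underside of the base, under the middle of the rubber plate. x points from rubber plate to posts (away from the robot; base spans x -63 to +135 mm), z up. Set the bottle with its own y along jig x: most finger room.
- nest (a point): Middle of the top of the rubber plate, 13 mm above the jig's origin: here the middle of the bottle's underside belongs.
- bail_pivot (a point): Middle of the bail's hinge axis (which runs along jig y): 100 mm behind the nest along jig x, 125 mm above the jig's origin. The posts (12 mm thick, at jig y = +-40 mm) reach 128 mm.
- bail_bar (a point): Middle of the bail's round front bar, 12 mm thick, 68 mm long, parallel to the hinge axis, 160 mm from it. Side arms 6 mm thick, 62 mm apart, join it to the hinge; between them the pad's plate (24 mm wide, 100 mm from the hinge), leaving an open gap of 41 mm behind the bar. Pinch the bar from above, one finger before and one behind it; it turns in the grip as the bail swings.
- bail_pad (a point): Middle of the underside of the bail's rubber pad (26 x 34 mm), 100 mm from the hinge and 15 mm below the bail's plane; it comes down on the middle of the nest, on top of a bottle's cap.
- bail (a joint): Angle of the bail, rad: 0 level (pad resting on the cap of an upright bottle on the nest), -0.15 down on its stop with no bottle, growing as the bar rises and swings back over the posts, 1.75 at the back stop. An over-centre spring pulls it down below 0.95 rad (4 to 5 N at the bar) and holds it back above that (about 4 N at the bar to bring it forward), with some damping.
- tote: Deep grey open-topped tote, loose, 1.1 kg, between two fixed 12 mm battens on the board, 172 (x) x 132 (y) x 100 (z) mm outside, walls 5 mm. Origin: middle of its underside; x, y along its sides, z up. A low partition across the middle (x = 0, 4 mm thick) rises to 60 mm. It holds two by two upright bottles, e.g. at x = +-40, y = +-31 mm, each bottle's own y along tote y, gripped along tote x.
- tote_mat: Rubber mat on the tote's floor, 4 mm thick, its top 9 mm above the tote's underside; origin: middle of the mat's underside. Bottles must be set on it gently.
- bottle_0: Upright oval bottle with a white top, 26 mm (own x) x 52 mm (own y) x 97 mm high with its cap, 75 g, light-brown; body 85 mm high, cap 15 mm across. Origin: middle of its underside; z up. Grip it across the 26 mm. All are alike, stand on the board (top 12 mm above the table) and three or four of them are present.
- bottle_1: Upright oval bottle with a white top, 26 mm (own x) x 52 mm (own y) x 97 mm high with its cap, 75 g, light-brown; body 85 mm high, cap 15 mm across. Origin: middle of its underside; z up. Grip it across the 26 mm. All are alike, stand on the board (top 12 mm above the table) and three or four of them are present.
- bottle_2: Upright oval bottle with a white top, 26 mm (own x) x 52 mm (own y) x 97 mm high with its cap, 75 g, light-brown; body 85 mm high, cap 15 mm across. Origin: middle of its underside; z up. Grip it across the 26 mm. All are alike, stand on the board (top 12 mm above the table) and three or four of them are present.
- bottle_3: Upright oval bottle with a white top, 26 mm (own x) x 52 mm (own y) x 97 mm high with its cap, 75 g, light-brown; body 85 mm high, cap 15 mm across. Origin: middle of its underside; z up. Grip it across the 26 mm. All are alike, stand on the board (top 12 mm above the table) and three or four of them are present.
Mind the look-alikes: they are no part of the job. What is shaped like the bottle_2 but purple is not meant.

How it is judged:
On the way, in this order (a step that is already met when the one before it is completed fails the run):
1. the bail is pushed back past its dead centre and stays there (value of joint bail above 1.4 rad and contact force between the fingers and bail below 0.5 N), for 0.2 s.
2. a bottle stands upright on the rubber plate, the bail still back (value of joint bail above 1.4 rad and ((horizontal distance between bottle_0 and nest below 0.012 m and distance between bottle_0 and nest below 0.02 m and angle between bottle_0's own z axis and vertical below 0.12 rad) or (horizontal distance between bottle_1 and nest below 0.012 m and distance between bottle_1 and nest below 0.02 m and angle between bottle_1's own z axis and vertical below 0.12 rad) or (horizontal distance between bottle_2 and nest below 0.012 m and distance between bottle_2 and nest below 0.02 m and angle between bottle_2's own z axis and vertical below 0.12 rad) or (horizontal distance between bottle_3 and nest below 0.012 m and distance between bottle_3 and nest below 0.02 m and angle between bottle_3's own z axis and vertical below 0.12 rad))), for 0.2 s.
3. the bail's pad bears down on that bottle's cap ((((horizontal distance between bottle_0 and nest below 0.012 m and distance between bottle_0 and nest below 0.02 m and angle between bottle_0's own z axis and vertical below 0.12 rad) and contact force between bail and bottle_0 above 2 N) or ((horizontal distance between bottle_1 and nest below 0.012 m and distance between bottle_1 and nest below 0.02 m and angle between bottle_1's own z axis and vertical below 0.12 rad) and contact force between bail and bottle_1 above 2 N) or ((horizontal distance between bottle_2 and nest below 0.012 m and distance between bottle_2 and nest below 0.02 m and angle between bottle_2's own z axis and vertical below 0.12 rad) and contact force between bail and bottle_2 above 2 N) or ((horizontal distance between bottle_3 and nest below 0.012 m and distance between bottle_3 and nest below 0.02 m and angle between bottle_3's own z axis and vertical below 0.12 rad) and contact force between bail and bottle_3 above 2 N))), for 0.3 s.
At the end, for the whole second after the job is handed in: One bottle stands upright within 12 mm of the middle of the rubber plate with the bail's pad pressing on it by more than 2 N; every other bottle stands on the mat in the tote, cap up, upright or leaning by less than 0.6 rad; all at rest ((((horizontal distance between bottle_0 and nest below 0.012 m and distance between bottle_0 and nest below 0.02 m and angle between bottle_0's own z axis and vertical below 0.12 rad) and contact force between bail and bottle_0 above 2 N) or ((horizontal distance between bottle_1 and nest below 0.012 m and distance between bottle_1 and nest below 0.02 m and angle between bottle_1's own z axis and vertical below 0.12 rad) and contact force between bail and bottle_1 above 2 N) or ((horizontal distance between bottle_2 and nest below 0.012 m and distance between bottle_2 and nest below 0.02 m and angle between bottle_2's own z axis and vertical below 0.12 rad) and contact force between bail and bottle_2 above 2 N) or ((horizontal distance between bottle_3 and nest below 0.012 m and distance between bottle_3 and nest below 0.02 m and angle between bottle_3's own z axis and vertical below 0.12 rad) and contact force between bail and bottle_3 above 2 N)) and (((horizontal distance between bottle_0 and nest below 0.012 m and distance between bottle_0 and nest below 0.02 m and angle between bottle_0's own z axis and vertical below 0.12 rad) and contact force between bail and bottle_0 above 2 N) or (x of bottle_0 in the frame of tote between -0.075 and 0.075 m and y of bottle_0 in the frame of tote between -0.06 and 0.06 m and z of bottle_0 in the frame of tote below 0.03 m and angle between bottle_0's own z axis and vertical below 0.6 rad)) and (((horizontal distance between bottle_1 and nest below 0.012 m and distance between bottle_1 and nest below 0.02 m and angle between bottle_1's own z axis and vertical below 0.12 rad) and contact force between bail and bottle_1 above 2 N) or (x of bottle_1 in the frame of tote between -0.075 and 0.075 m and y of bottle_1 in the frame of tote between -0.06 and 0.06 m and z of bottle_1 in the frame of tote below 0.03 m and angle between bottle_1's own z axis and vertical below 0.6 rad)) and (((horizontal distance between bottle_2 and nest below 0.012 m and distance between bottle_2 and nest below 0.02 m and angle between bottle_2's own z axis and vertical below 0.12 rad) and contact force between bail and bottle_2 above 2 N) or (x of bottle_2 in the frame of tote between -0.075 and 0.075 m and y of bottle_2 in the frame of tote between -0.06 and 0.06 m and z of bottle_2 in the frame of tote below 0.03 m and angle between bottle_2's own z axis and vertical below 0.6 rad)) and (((horizontal distance between bottle_3 and nest below 0.012 m and distance between bottle_3 and nest below 0.02 m and angle between bottle_3's own z axis and vertical below 0.12 rad) and contact force between bail and bottle_3 above 2 N) or (x of bottle_3 in the frame of tote between -0.075 and 0.075 m and y of bottle_3 in the frame of tote between -0.06 and 0.06 m and z of bottle_3 in the frame of tote below 0.03 m and angle between bottle_3's own z axis and vertical below 0.6 rad)) and linear speed of each of bottle_0, bottle_1, bottle_2, bottle_3 below 0.03 m/s); the robot touches nothing.
It fails at once if a bottle falls or is thrown into the tote (over 0.6 m/s in it while the tote stands still) (linear speed of tote below 0.05 m/s and ((linear speed of bottle_0 above 0.6 m/s and height (world z) of bottle_0 below 0.1 m and horizontal distance between bottle_0 and tote below 0.08 m) or (linear speed of bottle_1 above 0.6 m/s and height (world z) of bottle_1 below 0.1 m and horizontal distance between bottle_1 and tote below 0.08 m) or (linear speed of bottle_2 above 0.6 m/s and height (world z) of bottle_2 below 0.1 m and horizontal distance between bottle_2 and tote below 0.08 m) or (linear speed of bottle_3 above 0.6 m/s and height (world z) of bottle_3 below 0.1 m and horizontal distance between bottle_3 and tote below 0.08 m))).
It fails at once if a bottle or anything else is pressed hard on the tote's mat (over 25 N) (contact force between tote_mat and anything else above 25 N).
Of bottle_0, bottle_1, bottle_2, bottle_3 only 3 to 4 are there at a start; the rules pass over those that are not, and their reading is None.
At some moment in a run one of tote may be knocked a few centimetres aside while the robot is not near it.
It also fails if it takes over 184 s, if anything falls off the work surface, if the arm or the gripper's body presses on something with over 40 N, if the wrist force passes 120 N, or if a joint passes its speed limit or range.

### The arm

A 6-joint arm with a two-finger parallel gripper is mounted at the origin on a cart in front of the work surface, level with it; the furniture and walls round the work are solid. World frame = base frame: x ahead of the robot, y to its left, z up, the work surface at z = 0. Lengths are in m, angles in rad, forces in N, time in s.
With the tool pointing down it reaches from about 0.35 to 0.975 m from the base axis. Payload 4.9 kg.
Tool frame: the origin (TCP) lies midway between the tips of the shut fingers; the grasp point (between the pads) lies 19 mm behind it; z points along the fingers, x is the direction in which the jaws open and shut, and the axes are right-handed (so a half turn about z gives the same grasp; the last joint's range is limited). The gripper opens to 85 mm and grips with 20 to 120 N. Pads are 22 mm wide; open, the fingers measure 114 mm over their backs; the gripper's body (76 mm by 85 mm) begins 54 mm behind the grasp point. The pads swing forward as they close: fully open they stand 13 mm farther back than shut.
Start: joints at [1.079, 0.053, 1.613, -0, 1.476, -0.119], TCP at [0.228, 0.582, 0.231] pointing down, gripper open.
Joint ranges: [-3.01, 3.01], [-1.01, 2.22], [0.06, 2.58], [-1.02, 4.17], [0.09, 2.62], [-3.14, 3.14]. Speed limits (rad/s): [2.57, 2.57, 3.14, 3.14, 3.14, 3.14].

### API

Orientations are given as a rotation vector (axis times angle).
In Python, from station import ctrl gives the robot as it stands.
- The arm moves only by the tool step_arm, never from a script. Its argument "increments" is text: rows parted by semicolons, each of 6 numbers parted by spaces: the shift along the tool's x, y, z as a fraction of full scale, then the turn, a rotation vector about the tool's x, y, z as a fraction of full scale. In form: x y z rx ry rz; .... A call has 1 to 12 rows; each row shifts and turns the commanded pose from where the row before left it, along the tool's axes as they then stand; what a row does not reach is not made up. Full scale, the value 1, is 0.025 m for a shift and 0.1 rad for a turn. A row lasts 1/12 s, in which the tool goes at most 41.7 mm and 7.16 degrees, less where a joint would pass 70% of its speed; a pose out of reach is approached as far as the arm can. A call with a number of a shift or a turn outside -1 to 1 is refused whole. A call with a gripper value outside its range is refused whole. "fingers" is the opening, from -1 (shut) to 1 (fully open), so that 0 is half open, set as the call begins (left out, the last holds). The fingers move at their own pace and stop on an object; "newtons" is the grip in N (left out, the last holds). Time passes only in rows, so rows that do not move let the fingers close. It gives the time, the measured TCP pose, the force and the opening at its end, in the units of the state.
- ctrl.get_obs(): the state, without advancing time (a new reading comes with each control period).
- ctrl.get_image(name): name is "side" or "top" or "wrist"; returns a dict with "pixels" (400x640x3 uint8, red, green, blue), "intrinsics" (3x3 intrinsics, pixels), "eye" and "orientation" of the camera in the world. Camera axes: x right, y down, z forward; pixel columns grow to the right and rows downward; lengths in m; the calibration is good to about 2 mm. A picture is of the moment at which its call begins. There is no depth.
- ctrl.finish_job(): hands the job in, once; it reports no verdict.
The state is a dict: "t": time; "q": joint angles; "dq": joint speeds; "effort": joint torques, N m; "tool_pos": TCP position; "tool_rot": TCP orientation; "contact_force": force on the tool from outside, world axes, zero at the start; "wrist_torque": the same for the moment, N m; "opening": finger opening in m.
Only numpy, scipy, OpenCV 4.12 (cv2) and the standard library are available. Lean on these libraries where they do the work, as an engineer would, in place of code of your own. Each camera call takes 0.05 s, during which the arm holds its last target.

## Working session

There is one attempt and no reset: what is moved stays moved. The work goes in short steps, Python scripts to look and compute and a tool call to move; the robot and the scene stay as the last step left them, time stands still between calls to the robot, and variables do not carry over. Pictures are saved under pics/ and viewed, and the job is handed in when it is done.

Besides the shell and the picture viewer there is one more tool, called after "Emit:" by a JSON object that holds its "api" and its "payload". step_arm: Moves the arm, as the interface text tells. Shift numbers are shares of 0.025 m and turn numbers shares of 0.1 rad, none past 1 either way. Its arguments: {"type":"object","properties":{"increments":{"type":"string"},"fingers":{"type":"number"},"newtons":{"type":"number"}},"required":["increments"]}

```bash
ls; mkdir -p pics; cat > h.py <<'E'
import numpy as np, cv2
from scipy.spatial.transform import Rotation as R
from station import ctrl
def shot(n,f):
    d=ctrl.get_image(n); cv2.imwrite('pics/'+f,cv2.cvtColor(d['pixels'],cv2.COLOR_RGB2BGR)); return d
def Rm(o):
    o=np.array(o,float)
    return o if o.shape==(3,3) else (R.from_rotvec(o).as_matrix() if o.size==3 else R.from_quat(o).as_matrix())
def proj(d,p):
    c=Rm(d['orientation']).T@(np.array(p,float)-np.array(d['eye'])); k=np.array(d['intrinsics'])@c; return k[:2]/k[2]
def atz(d,u,v,z):
    r=Rm(d['orientation'])@np.linalg.solve(np.array(d['intrinsics']),[u,v,1.]); e=np.array(d['eye']); return e+r*(z-e[2])/r[2]
E
python3 - <<'E'
from h import *
for n in ['side','top','wrist']:
    d=shot(n,n+'0.png'); print(n,d['eye'],d['orientation'],d['intrinsics'])
o=ctrl.get_obs(); print(o)
E
```

```text
pics
side [0.16269686 0.16052665 0.71000104] [-0.73002542  2.58096176 -1.11707472] [[363.6135763    0.         314.03824654]
 [  0.         363.6135763  196.88767014]
 [  0.           0.           1.        ]]
top [ 0.3277646  -0.3771349   1.16273616] [-2.15716611  2.1338532  -0.14944204] [[421.43690999   0.         319.45120412]
 [  0.         421.43690999 198.13551539]
 [  0.           0.           1.        ]]
wrist [0.16162975 0.60647033 0.3730261 ] [2.39330178 1.63453529 0.23066979] [[282.9426005    0.         321.96787939]
 [  0.         282.9426005  198.00533135]
 [  0.           0.           1.        ]]
{'t': 0.15, 'q': array([ 1.07895444e+00,  5.32345140e-02,  1.61402240e+00, -1.36873894e-05,
        1.47602931e+00, -1.18964575e-01]), 'dq': array([-1.77137065e-03, -2.23299678e-03, -5.89343606e-03,  8.11231170e-05,
        1.72295741e-03,  6.27885743e-05]), 'effort': array([ 7.04569411e-04, -3.94250858e+01, -3.70717192e+01, -7.91555954e-05,
        4.74691929e-03,  1.44289641e-05]), 'tool_pos': array([0.22742355, 0.58160262, 0.23030112]), 'tool_rot': array([ 2.59405483e+00,  1.77073131e+00, -2.34915417e-03]), 'contact_force': array([ 0.60885393,  0.0689694 , -0.35375674]), 'wrist_torque': array([-0.01891705,  0.03795728,  0.04904718]), 'opening': 0.08539588429093121}
```

View pics/side0.png

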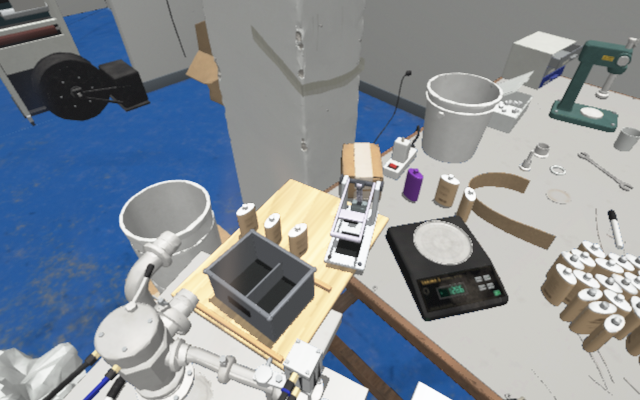

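View pics/top0.png

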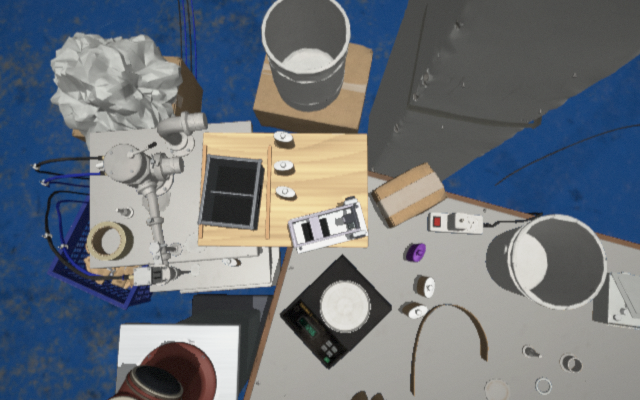

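View pics/wrist0.png

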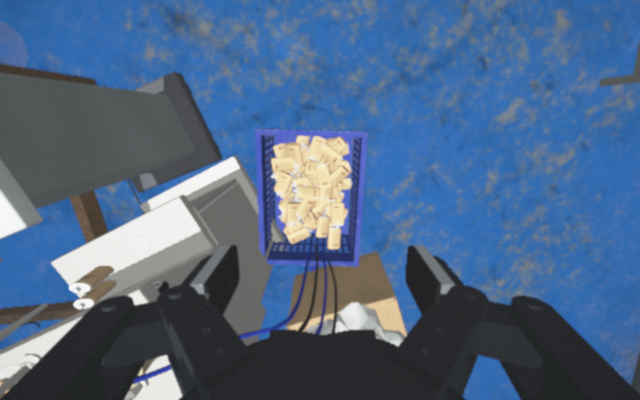

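```bash
python3 - <<'E'
from h import *
d=shot('top','top1.png'); s=shot('side','side1.png')
for p in [(0,0,0),(.5,0,0),(0,.5,0),(.23,.58,.23),(.5,.5,0)]: print(p,proj(d,p),proj(s,p))
i=cv2.imread('pics/top1.png')[110:270,180:390]; cv2.imwrite('pics/topc.png',cv2.resize(i,None,fx=3.7,fy=3.7,interpolation=cv2.INTER_CUBIC))
i=cv2.imread('pics/side1.png')[130:370,170:410]; cv2.imwrite('pics/sidec.png',cv2.resize(i,None,fx=2.5,fy=2.5,interpolation=cv2.INTER_CUBIC))
E
```

```text
(0, 0, 0) [175.69649846 383.3335373 ] [479.42338254 536.57695991]
(0.5, 0, 0) [186.37255814 194.95729796] [218.29247494 353.25512457]
(0, 0.5, 0) [-14.1368869  380.94886154] [ 262.40572717 1540.22672208]
(0.23, 0.58, 0.23) [-121.21007606  299.37796762] [-716.53392167 2374.33545002]
(0.5, 0.5, 0) [  7.97509103 193.08037269] [-89.33953825 730.40506779]
```

View pics/topc.png

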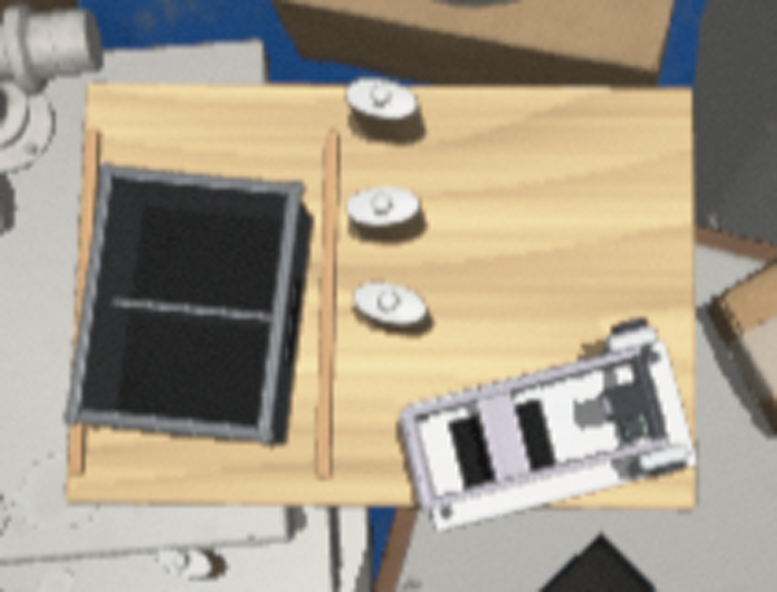

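View pics/sidec.png

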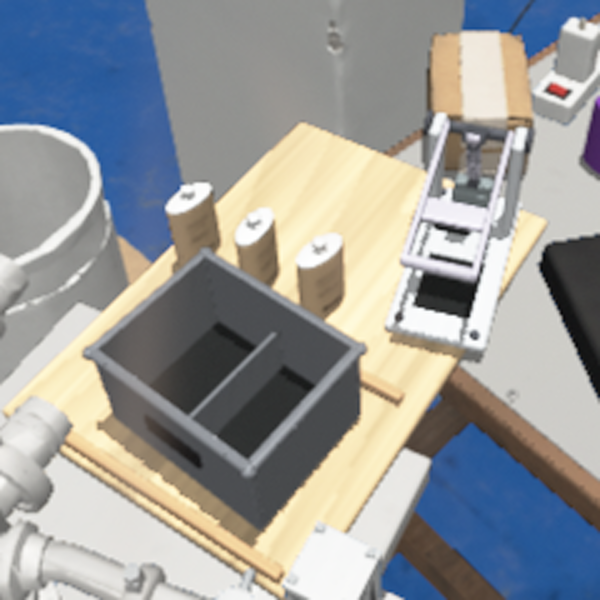

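```bash
cat >> h.py <<'E'
def tri(a,ua,b,ub):
    def P(d):
        r=Rm(d['orientation']).T; return np.array(d['intrinsics'])@np.c_[r,-r@np.array(d['eye'])]
    X=cv2.triangulatePoints(P(a),P(b),np.array(ua,float).reshape(2,1),np.array(ub,float).reshape(2,1)).ravel(); return X[:3]/X[3]
E
python3 - <<'E'
from h import *
d=ctrl.get_image('top'); s=ctrl.get_image('side')
for u in [(203.8,132.7),(367,133.8),(367.8,247),(198.4,245.7)]:
    p=atz(d,*u,.012); print(p, proj(s,p))
T=lambda x,y:(x/3.7+180,y/3.7+110)
S=lambda x,y:(x/2.5+170,y/2.5+130)
for n,a,b in [('far',(88,84),(303,122)),('board TL?',(88,84),(5,412)),('r',(692,88),(303,122)),('capL',(380,92),(188,195)),('capM',(381,203),(258,217)),('capR',(389,299),(320,248)),
 ('cobot elbow',(-185,203),(-60,300)) ,('tote near L',(105,170),(90,350)),('tote',(298,185),(205,252)),('tote',(275,438),(360,350)),('tote',(70,418),(248,470))]:
    p=tri(d,T(*a),s,S(*b)); print(n,p,proj(d,p)-T(*a))
E
```

```text
[ 0.67647171 -0.04317982  0.012     ] [171.507753   292.75495823]
[ 0.67794748 -0.5038685   0.012     ] [289.79563567 177.75188961]
[ 0.36076231 -0.5044585   0.012     ] [388.287346   217.07359834]
[ 0.35921235 -0.04441951  0.012     ] [289.45534939 369.56051771]
far [ 0.51006202 -0.16862384  0.36975863] [ 9.71487906 29.24298647]
board TL? [ 0.67775065 -0.04171349  0.00520228] [0.18048701 0.26509839]
r [ 0.67736996 -0.50527767  0.00787014] [0.3136861  0.64717456]
capL [ 0.64609082 -0.27502349  0.09541314] [0.28511966 0.50419741]
capM [ 0.56344483 -0.27858104  0.10591692] [0.2844993  0.56465415]
capR [ 0.49829034 -0.2844471   0.09486826] [0.19403253 0.43016543]
cobot elbow [0.51780249 0.01729404 0.32531681] [-2.06163368 -2.59860772]
tote near L [ 0.58497063 -0.08682162  0.11096509] [0.03715908 0.05978048]
tote [ 0.57678378 -0.22005911  0.10541831] [0.08606664 0.15847272]
tote [ 0.40328515 -0.20784505  0.09776757] [-0.22131178 -0.53608731]
tote [ 0.41353642 -0.07073544  0.10939474] [-0.07202282 -0.15126542]
```

```bash
python3 - <<'E'
from h import *
d=shot('top','top1.png'); s=shot('side','side1.png')
i=cv2.imread('pics/top1.png')[100:320,30:290]; cv2.imwrite('pics/a.png',cv2.resize(i,None,fx=2.5,fy=2.5,interpolation=cv2.INTER_CUBIC))
i=cv2.imread('pics/side1.png')[180:400,0:360]; cv2.imwrite('pics/b.png',cv2.resize(i,None,fx=2.2,fy=2.2,interpolation=cv2.INTER_CUBIC))
E
```

```text
(no output)
```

View pics/a.png

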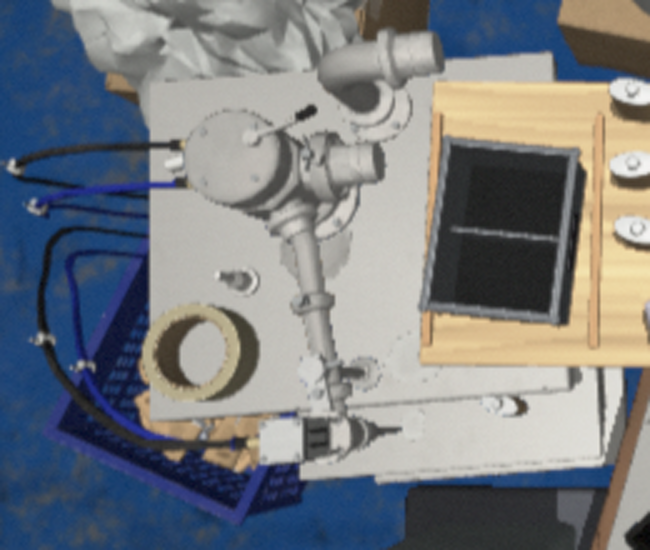

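View pics/b.png

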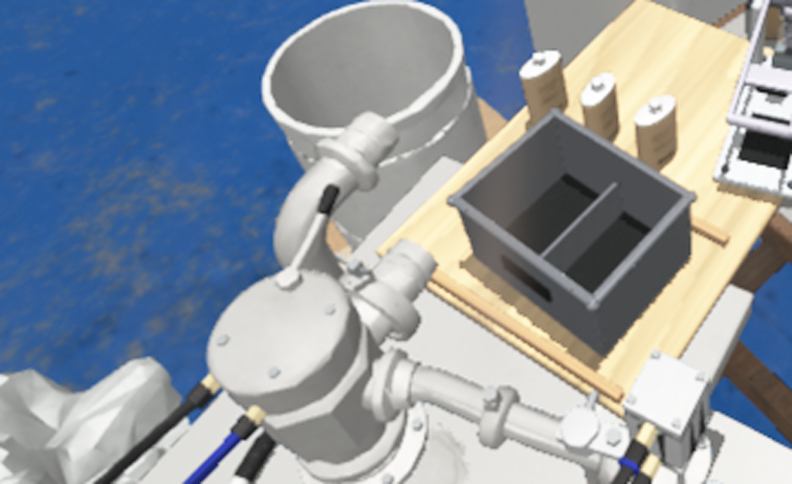

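```bash
python3 - <<'E'
from h import *
d=ctrl.get_image('top'); s=ctrl.get_image('side')
T=lambda x,y:(x/2.5+30,y/2.5+100)
S=lambda x,y:(x/2.2,y/2.2+180)
for n,a,b in [('knob',(250,137),(288,276)),('boxcorner',(262,418),(650,352)),('boxc2',(262,462),(720,390)),('pipe',(440,50),(390,130)),('pipe2',(380,165),(430,265))]:
    p=tri(d,T(*a),s,S(*b)); print(n,p,proj(d,p)-T(*a))
q=ctrl.get_obs(); print(Rm(q['tool_rot']))
# wrist camera relative to tool
w=ctrl.get_image('wrist'); Rt=Rm(q['tool_rot']); print(Rt.T@(np.array(w['eye'])-q['tool_pos'])); print(Rt.T@Rm(w['orientation']))
E
```

```text
knob [0.56003123 0.06458171 0.21821881] [-0.10319325 -0.13370514]
boxcorner [0.30233643 0.00450962 0.28262837] [0.77952102 1.94728722]
boxc2 [0.26345863 0.00242004 0.27921322] [1.13186659 3.47392716]
pipe [ 0.66184282 -0.09140995  0.1563996 ] [0.93627698 1.35721344]
pipe2 [ 0.55454092 -0.02374428  0.11462767] [0.67175552 1.08528808]
[[ 3.64205866e-01  9.31318467e-01 -1.36132767e-05]
 [ 9.31318467e-01 -3.64205866e-01  2.03236343e-06]
 [-3.06525764e-06 -1.34184947e-05 -1.00000000e+00]]
[-0.00102441 -0.07032647 -0.14284283]
[[ 9.99999964e-01  7.86575953e-05  2.56867814e-04]
 [-1.47263206e-04  9.60212963e-01  2.79268767e-01]
 [-2.24681195e-04 -2.79268795e-01  9.60212940e-01]]
```

Emit:
{"api": "step_arm", "payload": {"increments": "0 0 -1 0 0 0;0 0 -1 0 0 0;0 0 -1 0 0 0;0 0 -1 0 0 0;0 0 -1 0 0 0;0 0 -1 0 0 0;0 0 -1 0 0 0;0 0 -1 0 0 0;0 0 -1 0 0 0;0 0 0 0 0 0"}}

```text
t: 1.43
tool_pos: [0.2281, 0.5828, 0.4635]
tool_rot: [-2.591, -1.769, -0.014]
contact_force: [-0.1, -0.4, 2.2]
opening: 0.0856
```

```bash
python3 - <<'E'
from h import *
o=ctrl.get_obs(); print(o['tool_pos'],o['q'],o['t'])
Rt=Rm(o['tool_rot'])
for p in [(.42,.05,.455),(.45,-.2,.455)]: print(Rt.T@(np.array(p)-o['tool_pos'])/.025)
d=ctrl.get_image('side')
for u in [(240,200),(362,180)]: print(atz(d,*u,0.))
E
```

```text
[0.22805338 0.58284341 0.46351662] [ 1.07899565e+00  1.45822248e-02  1.27283345e+00  5.08175463e-06
  1.84377641e+00 -1.18990516e-01] 1.4333
[-17.05582701  14.91329425   0.18287195]
[-25.93138442  19.6732435    0.09705942]
[ 0.75259263 -0.36079419  0.        ]
[ 0.49385148 -0.6182211   0.        ]
```

Emit:
{"api": "step_arm", "payload": {"increments": "-1 0.87 0 0 0 0;-1 0.87 0 0 0 0;-1 0.87 0 0 0 0;-1 0.87 0 0 0 0;-1 0.87 0 0 0 0;-1 0.87 0 0 0 0;-1 0.87 0 0 0 0;-1 0.87 0 0 0 0;-1 0.87 0 0 0 0;-1 0.87 0 0 0 0;-1 0.87 0 0 0 0;-1 0.87 0 0 0 0"}}

```text
t: 2.48
tool_pos: [0.3614, 0.206, 0.4547]
tool_rot: [-2.594, -1.772, 0.003]
contact_force: [1.2, -0.0, 1.1]
opening: 0.0855
```

Emit:
{"api": "step_arm", "payload": {"increments": "-1 0.87 0 0 0 0;-1 0.87 0 0 0 0;-1 0.87 0 0 0 0;-1 0.87 0 0 0 0;-1 0.87 0 0 0 0;-1 0.5 0 0 0 0;-1 0.5 0 0 0 0;-1 0.5 0 0 0 0;-1 0.5 0 0 0 0;-1 0.5 0 0 0 0;-1 0.5 0 0 0 0;-1 0.5 0 0 0 0"}}

```text
t: 3.48
tool_pos: [0.4346, -0.1446, 0.4546]
tool_rot: [-2.593, -1.77, 0.001]
contact_force: [-0.3, 0.8, -0.4]
opening: 0.0856
```

```bash
python3 - <<'E'
from h import *
o=ctrl.get_obs(); print(o['tool_pos'],o['tool_rot'],o['q'],o['t'])
shot('wrist','w2.png');shot('top','t2.png')
E
```

```text
[ 0.43459631 -0.14463216  0.45462043] [-2.59341894e+00 -1.76990015e+00  1.37984816e-03] [-4.84020582e-01 -3.76426884e-01  1.62958324e+00  6.53561369e-05
  1.89042811e+00 -1.68171152e+00] 3.4833
```

View pics/w2.png

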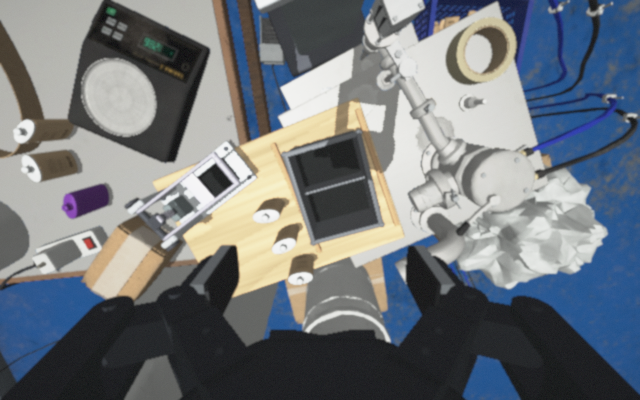

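View pics/t2.png

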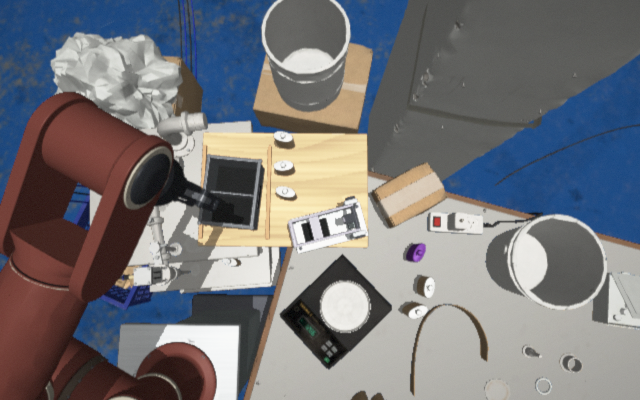

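```bash
python3 - <<'E'
from h import *
i=cv2.imread('pics/w2.png')[120:260,110:290]; cv2.imwrite('pics/wc.png',cv2.resize(i,None,fx=4.2,fy=4.2,interpolation=cv2.INTER_CUBIC))
i=cv2.imread('pics/t2.png')[185:260,280:380]; cv2.imwrite('pics/tc.png',cv2.resize(i,None,fx=8,fy=8,interpolation=cv2.INTER_CUBIC))
E
```

```text
(no output)
```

View pics/wc.png

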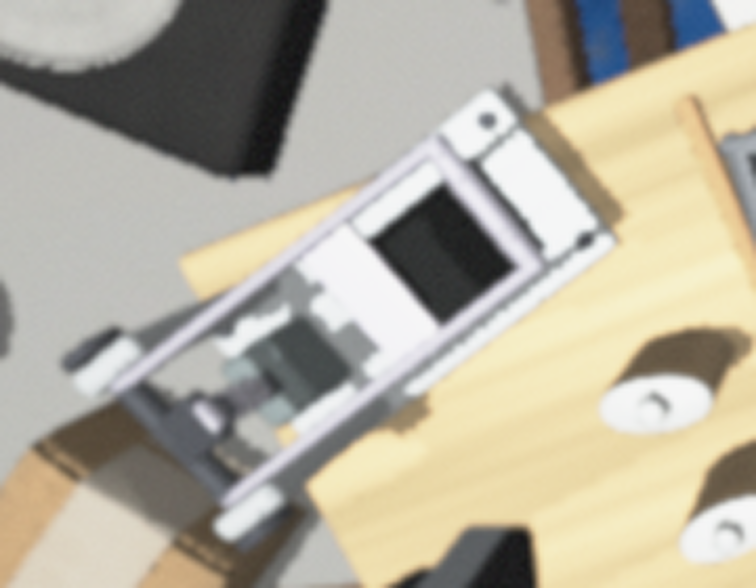

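View pics/tc.png

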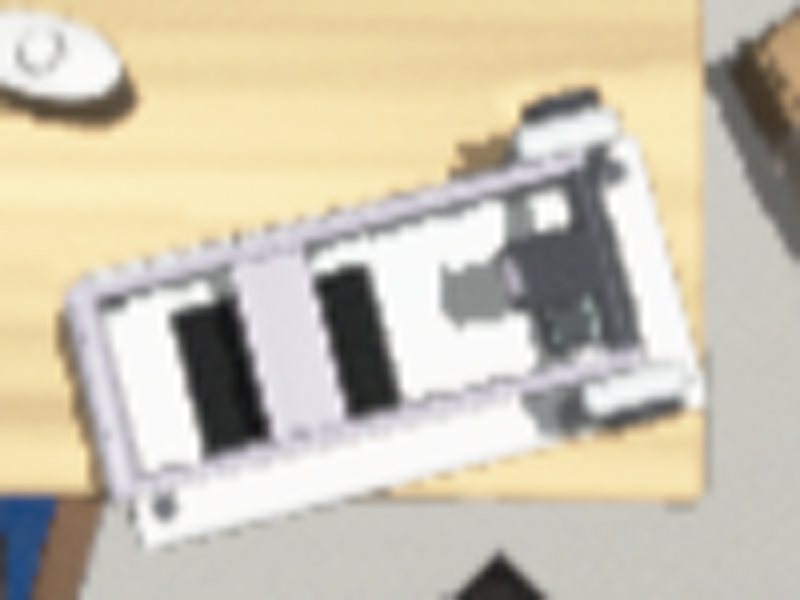

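```bash
cat > fit.py <<'E'
from h import *
from scipy.optimize import least_squares
d=ctrl.get_image('top'); w=ctrl.get_image('wrist')
W=lambda x,y:np.array((x/4.2+110,y/4.2+120)); T=lambda x,y:np.array((x/8+280,y/8+185))
B=.012
obs=[(w,(-63,-48,10),W(492,90)),(w,(-63,48,10),W(615,240)),(d,(-63,-48,10),T(148,548)),(d,(135,-48,10),T(700,405)),(d,(135,48,10),T(632,138)),
(d,(-35,28,13),T(172,318)),(d,(-35,-28,13),T(205,455)),(d,(35,28,13),T(370,265)),(d,(35,-28,13),T(400,405)),
(d,(-58,34,101),T(82,290)),(d,(-58,-34,101),T(120,492)),(w,(-58,34,101),W(535,258)),(w,(-58,-34,101),W(438,148))]
def pt(v,m):
    c,s=np.cos(v[2]),np.sin(v[2]); m=np.array(m)/1000; return np.array([v[0]+c*m[0]-s*m[1],v[1]+s*m[0]+c*m[1],B+m[2]])
def f(v): return np.concatenate([proj(k,pt(v,m))-u for k,m,u in obs])
r=least_squares(f,[.42,-.37,-1.35],loss='soft_l1',f_scale=1); print(r.x,np.round(r.fun.reshape(-1,2),1)); v=r.x
for n,m in [('nest',(0,0,13)),('pivot',(100,0,125)),('bar',(-58,0,101))]: print(n,pt(v,m))
E
python3 fit.py
```

```text
[ 0.40337778 -0.36262041 -1.31982183] [[-0.7 -1.2]
 [ 0.6  1.3]
 [-1.4 -0.1]
 [ 1.   0.2]
 [ 0.5 -0.6]
 [-0.9 -1.3]
 [-0.2  1.7]
 [-0.5 -0.9]
 [ 0.7  1.8]
 [-0.8 -0.9]
 [ 0.7  0.4]
 [ 1.   3.1]
 [-2.  -2.2]]
nest [ 0.40337778 -0.36262041  0.025     ]
pivot [ 0.42821258 -0.4594875   0.137     ]
bar [ 0.38897359 -0.3064375   0.113     ]
```

Emit:
{"api": "step_arm", "payload": {"increments": "0 0 0 0 0 -0.9;0 0 0 0 0 -0.9;0 0 0 0 0 -0.9;0 0 0 0 0 -0.9;0 0 0 0 0 -0.9;0 0 0 0 0 -0.9;0 0 0 0 0 -0.85;0 0 0 0 0 0", "fingers": -0.2, "newtons": 30}}

```text
t: 4.35
tool_pos: [0.4349, -0.1419, 0.456]
tool_rot: [-1.92, -2.486, -0.0]
contact_force: [-0.5, -0.5, -0.1]
opening: 0.0343
```

Emit:
{"api": "step_arm", "payload": {"increments": "-0.65 -0.37 0.9 0 0 0;-0.65 -0.37 0.9 0 0 0;-0.65 -0.37 0.9 0 0 0;-0.65 -0.37 0.9 0 0 0;-0.65 -0.37 0.9 0 0 0;-0.65 -0.37 0.9 0 0 0;-0.65 -0.37 0.9 0 0 0;-0.65 -0.37 0.9 0 0 0;-0.6 -0.4 0.9 0 0 0;0 0 0 0 0 0;0 0 0 0 0 0"}}

```text
t: 5.27
tool_pos: [0.3893, -0.3036, 0.2522]
tool_rot: [-1.925, -2.479, -0.002]
contact_force: [-0.5, 0.0, -0.0]
opening: 0.0342
```

```bash
python3 - <<'E'
from h import *
o=ctrl.get_obs(); print(o['tool_pos'],o['tool_rot'],o['q'],o['t'],o['opening']); print(Rm(o['tool_rot'])[:,0])
shot('wrist','w3.png');shot('top','t3.png');shot('side','s3.png')
i=cv2.imread('pics/s3.png')[130:330,220:440]; cv2.imwrite('pics/s3c.png',cv2.resize(i,None,fx=3,fy=3,interpolation=cv2.INTER_CUBIC))
E
```

```text
[ 0.38927633 -0.30358874  0.25223539] [-1.92470125e+00 -2.47850224e+00 -1.76075258e-03] [-8.13555267e-01 -2.78619109e-01  1.88316078e+00  5.70698415e-04
  1.54070870e+00 -2.63460047e+00] 5.2667 0.03421791886454244
[-0.2476238   0.96885003  0.00347456]
```

View pics/w3.png

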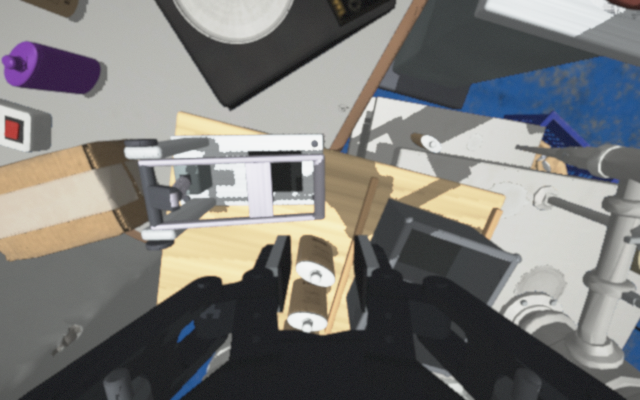

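View pics/s3c.png

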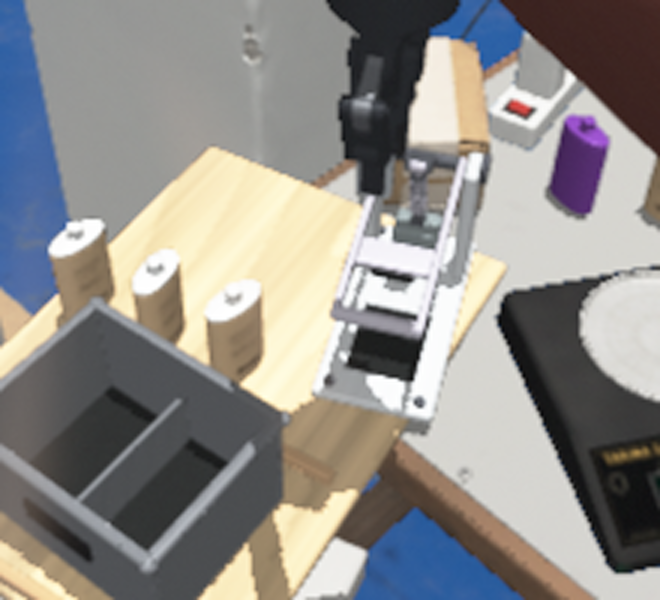

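```bash
python3 - <<'E'
from h import *
i=cv2.imread('pics/w3.png')[120:250,115:345]; cv2.imwrite('pics/w3c.png',cv2.resize(i,None,fx=3.4,fy=3.4,interpolation=cv2.INTER_CUBIC))
E
```

```text
(no output)
```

View pics/w3c.png

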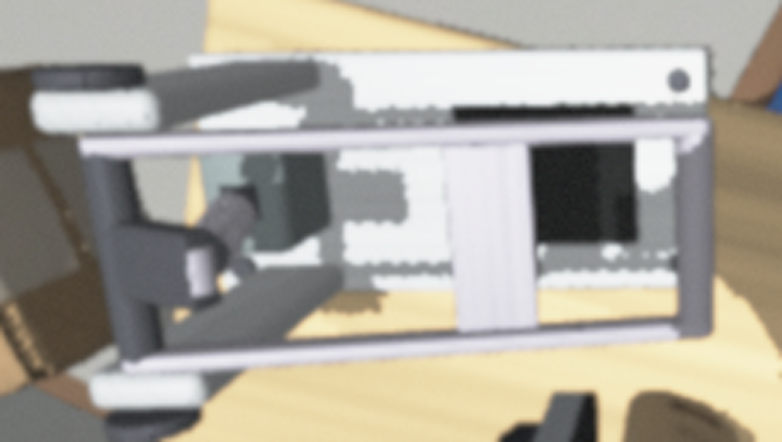

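```bash
python3 - <<'E'
src=open('fit.py').read()
src=src.replace("W=lambda x,y:np.array((x/4.2+110,y/4.2+120))","W=lambda x,y:np.array((x/3.4+115,y/3.4+120))")
import re
a=src.index('obs=['); b=src.index('def pt')
src=src[:a]+"""obs=[(w,(-63,-48,10),W(708,48)),(w,(-35,28,13),W(638,240)),(w,(-35,-28,13),W(634,107)),(w,(35,-28,13),W(455,107)),(w,(-58,-34,101),W(695,122)),(w,(-58,34,101),W(695,335)),
(d,(-63,-48,10),T(148,548)),(d,(135,-48,10),T(700,405)),(d,(135,48,10),T(632,138)),(d,(-35,28,13),T(172,318)),(d,(-35,-28,13),T(205,455)),(d,(35,28,13),T(370,265)),(d,(35,-28,13),T(400,405)),(d,(-58,34,101),T(82,290)),(d,(-58,-34,101),T(120,492))]
"""+src[b:]
open('fit2.py','w').write(src)
E
python3 fit2.py
```

```text
[ 0.40709784 -0.36439152 -1.32173565] [[ 0.8  0.4]
 [ 0.6  0.8]
 [ 1.1 -1.3]
 [ 0.4 -1.6]
 [ 0.  -1.2]
 [-0.1 -0.4]
 [-0.8 -1.5]
 [ 1.6 -1. ]
 [ 1.2 -1.9]
 [-0.2 -2.7]
 [ 0.5  0.3]
 [ 0.2 -2.2]
 [ 1.4  0.4]
 [-0.  -2.4]
 [ 1.4 -1.1]]
nest [ 0.40709784 -0.36439152  0.025     ]
pivot [ 0.43174721 -0.46130596  0.137     ]
bar [ 0.3928012  -0.30818115  0.113     ]
```

Emit:
{"api": "step_arm", "payload": {"increments": "-0.16 0.07 1 0 0 0;0 0 1 0 0 0;0 0 1 0 0 0;0 0 0.8 0 0 0;0 0 0.8 0 0 0;0 0 0.8 0 0 0;0 0 0.8 0 0 0;0 0 0 0 0 0"}}

```text
t: 6.18
tool_pos: [0.3911, -0.3058, 0.0954]
tool_rot: [-1.92, -2.479, -0.002]
contact_force: [-0.6, -0.2, -0.8]
opening: 0.034
```

```bash
python3 - <<'E'
from h import *
o=ctrl.get_obs(); print(o['tool_pos'],o['t'],o['contact_force'])
shot('wrist','w4.png')
i=cv2.imread('pics/w4.png')[150:400,200:450]; cv2.imwrite('pics/w4c.png',cv2.resize(i,None,fx=2.4,fy=2.4,interpolation=cv2.INTER_CUBIC))
E
```

```text
[ 0.39108082 -0.30579176  0.09544913] 6.1833 [-0.57830625 -0.20878944 -0.80011589]
```

View pics/w4.png

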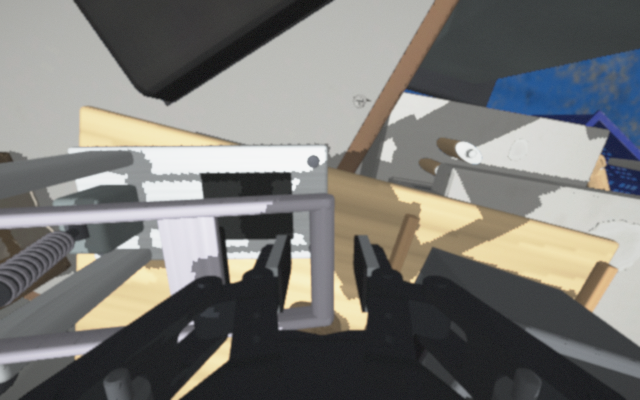

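Emit:
{"api": "step_arm", "payload": {"increments": "0 0 0 0 0 0;0 0 0 0 0 0;0 0 0 0 0 0;0 0 0 0 0 0;0 0 0 0 0 0;0 0 0 0 0 0", "fingers": -1, "newtons": 30}}

```text
t: 6.73
tool_pos: [0.3927, -0.3056, 0.1007]
tool_rot: [-1.921, -2.48, -0.007]
contact_force: [-2.4, 11.5, 6.7]
opening: 0.0108
```

```bash
python3 - <<'E'
from h import *
o=ctrl.get_obs(); print(o['tool_pos'],o['t'],o['contact_force'],o['opening'])
# arc rows: tool x dir = -jig x ; th from -.15
th=np.linspace(-.15,1.70,25)
X=100-160*np.cos(th); Z=160*np.sin(th)
dx=-np.diff(X)/25; dz=-np.diff(Z)/25
print('\n'.join(f'{a:.2f} 0 {b:.2f}' for a,b in zip(dx,dz)))
E
```

```text
[ 0.39267192 -0.30562398  0.10065216] 6.7333 [-2.40928349 11.50206865  6.66208297] 0.010782218460021923
0.05 0 -0.49
0.02 0 -0.49
-0.02 0 -0.49
-0.06 0 -0.49
-0.10 0 -0.48
-0.13 0 -0.47
-0.17 0 -0.46
-0.20 0 -0.45
-0.24 0 -0.43
-0.27 0 -0.41
-0.30 0 -0.39
-0.33 0 -0.37
-0.36 0 -0.34
-0.38 0 -0.31
-0.41 0 -0.28
-0.43 0 -0.25
-0.44 0 -0.21
-0.46 0 -0.18
-0.47 0 -0.14
-0.48 0 -0.11
-0.49 0 -0.07
-0.49 0 -0.03
-0.49 0 0.01
-0.49 0 0.04
```

Emit:
{"api": "step_arm", "payload": {"increments": "0.1 0 -0.49 0 0 0;0.06 0 -0.49 0 0 0;0 0 -0.49 0 0 0;-0.06 0 -0.49 0 0 0;-0.1 0 -0.48 0 0 0;-0.13 0 -0.47 0 0 0;-0.17 0 -0.46 0 0 0;-0.2 0 -0.45 0 0 0;-0.24 0 -0.43 0 0 0;-0.27 0 -0.41 0 0 0;-0.3 0 -0.39 0 0 0;-0.33 0 -0.37 0 0 0"}}

```text
t: 7.73
tool_pos: [0.403, -0.3447, 0.238]
tool_rot: [-1.92, -2.481, -0.01]
contact_force: [-0.4, 14.9, 8.0]
opening: 0.0105
```

```bash
cat > st.py <<'E'
from h import *
import sys
o=ctrl.get_obs(); print(np.round(o['tool_pos'],4),'t',o['t'],np.round(o['contact_force'],1),np.round(o['wrist_torque'],2),'op',round(o['opening'],4),'yaw',np.arctan2(*Rm(o['tool_rot'])[[1,0],0]).round(3))
v=(.4055,-.3635,-1.321); c,s=np.cos(v[2]),np.sin(v[2]); p=o['tool_pos']-np.array([v[0],v[1],.012]); print('jig frame mm',np.round([1e3*(c*p[0]+s*p[1]),1e3*(-s*p[0]+c*p[1]),1e3*p[2]],1),'q',np.round(o['q'],2))
for n in sys.argv[2:]: shot(n,n+sys.argv[1]+'.png')
E
python3 st.py 5 side
```

```text
[ 0.403  -0.3447  0.238 ] t 7.7333 [-0.4 14.9  8. ] [2.74 0.11 0.07] op 0.0105 yaw 1.824
jig frame mm [-18.8   2.3 226. ] q [-0.85 -0.18  1.82  0.01  1.5  -2.68]
```

View pics/side5.png

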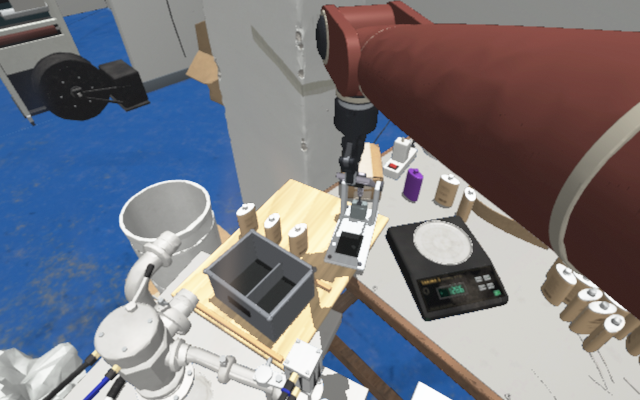

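Emit:
{"api": "step_arm", "payload": {"increments": "-0.25 0 -0.39 0 0 0;-0.28 0 -0.36 0 0 0;-0.31 0 -0.33 0 0 0;-0.35 0 -0.29 0 0 0;-0.38 0 -0.25 0 0 0;-0.44 0 -0.21 0 0 0;-0.46 0 -0.18 0 0 0;-0.47 0 -0.14 0 0 0;-0.48 0 -0.11 0 0 0;-0.49 0 -0.07 0 0 0;0 0 0 0 0 0"}}

```text
t: 8.7
tool_pos: [0.4292, -0.4435, 0.2933]
tool_rot: [1.922, 2.48, 0.005]
contact_force: [10.0, 0.9, -7.3]
opening: 0.0106
```

```bash
python3 st.py 6 side wrist
```

```text
[ 0.4292 -0.4435  0.2933] t 8.7 [10.   0.9 -7.3] [ 0.19 -1.67 -0.  ] op 0.0106 yaw 1.823
jig frame mm [ 83.4   3.2 281.3] q [-0.92  0.    1.56  0.    1.57 -2.75]
```

View pics/wrist6.png

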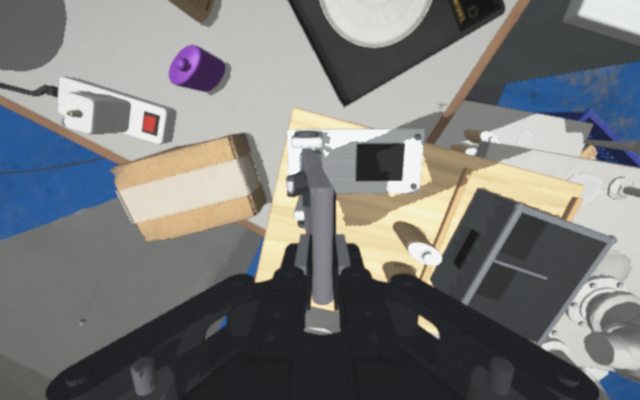

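Emit:
{"api": "step_arm", "payload": {"increments": "-0.4 -0.06 0.1 0 0 0;-0.4 -0.06 0.12 0 0 0;-0.3 0 0.12 0 0 0;0 0 0 0 0 0;0 0 0 0 0 0", "newtons": 20}}

```text
t: 9.22
tool_pos: [0.4365, -0.4717, 0.292]
tool_rot: [1.91, 2.471, 0.004]
contact_force: [16.1, 0.6, 7.3]
opening: 0.0102
```

```bash
python3 st.py 7
```

```text
[ 0.4365 -0.4717  0.292 ] t 9.2167 [16.1  0.6  7.3] [ 0.11 -2.54  0.18] op 0.0102 yaw 1.825
jig frame mm [112.5   3.3 280. ] q [-0.94  0.05  1.51  0.01  1.56 -2.77]
```

Emit:
{"api": "step_arm", "payload": {"increments": "0 0 0 0 0 0;0 0 0 0 0 0;0 0 0 0 0 0;0 0 0 0 0 0", "fingers": -0.2}}

```text
t: 9.55
tool_pos: [0.4308, -0.4713, 0.2863]
tool_rot: [1.924, 2.48, -0.004]
contact_force: [0.2, -4.2, 2.7]
opening: 0.034
```

```bash
python3 st.py 8 side top wrist
python3 - <<'E'
import cv2
i=cv2.imread('pics/wrist8.png')[100:350,220:470]; cv2.imwrite('pics/c.png',cv2.resize(i,None,fx=2.4,fy=2.4))
E
```

```text
[ 0.4308 -0.4713  0.2863] t 9.55 [ 0.2 -4.2  2.7] [-0.65 -0.24  0.07] op 0.034 yaw 1.822
jig frame mm [110.7  -2.2 274.3] q [-0.95  0.06  1.52 -0.    1.56 -2.77]
```

View pics/c.png

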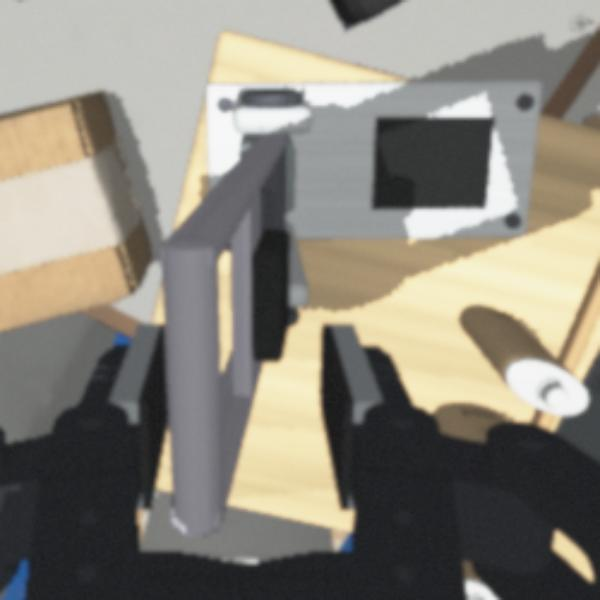

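Emit:
{"api": "step_arm", "payload": {"increments": "-0.3 0 0 0 0 0;-0.3 0 0 0 0 0;0 0 0 0 0 0;0 0 0 0 0 0"}}

```text
t: 10.03
tool_pos: [0.4345, -0.4841, 0.2827]
tool_rot: [-1.923, -2.48, -0.002]
contact_force: [-1.0, 0.4, -0.4]
opening: 0.0341
```

```bash
python3 st.py 9  wrist
python3 - <<'E'
import cv2
i=cv2.imread('pics/wrist9.png')[100:350,220:470]; cv2.imwrite('pics/c.png',cv2.resize(i,None,fx=2.4,fy=2.4))
E
```

```text
[ 0.4345 -0.4841  0.2827] t 10.0333 [-1.   0.4 -0.4] [0.02 0.02 0.02] op 0.0341 yaw 1.823
jig frame mm [124.   -1.7 270.7] q [-0.95  0.09  1.49  0.    1.57 -2.78]
```

View pics/c.png

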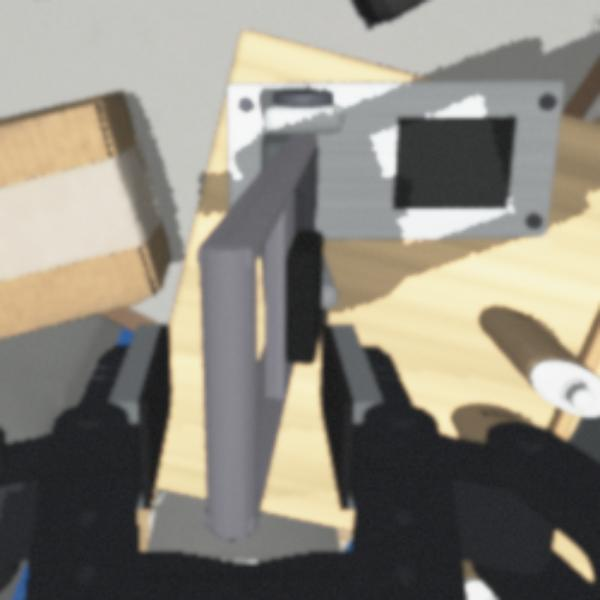

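```bash
python3 - <<'E'
src=open('fit.py').read()
src=src.replace("W=lambda x,y:np.array((x/4.2+110,y/4.2+120))","W=lambda x,y:np.array((x/2.4+220,y/2.4+100))")
a=src.index('obs=['); b=src.index('def pt')
src=src[:a]+"""obs=[(w,(-63,-48,10),W(565,82)),(w,(-63,48,10),W(548,238)),(w,(135,-48,10),W(228,84)),(w,(-35,-28,13),W(516,118)),(w,(35,-28,13),W(398,118)),(w,(35,28,13),W(396,207)),(w,(-35,28,13),W(510,207))]
"""+src[b:]
open('fit3.py','w').write(src)
E
python3 fit3.py
```

```text
[ 0.40479303 -0.3627466  -1.30751158] [[ 1.  -0.7]
 [ 0.2  0.2]
 [-0.4  0.1]
 [ 0.7 -0.8]
 [ 0.1 -0.2]
 [-1.1  1.3]
 [-0.7  0.8]]
nest [ 0.40479303 -0.3627466   0.025     ]
pivot [ 0.43081838 -0.45930063  0.137     ]
bar [ 0.38969832 -0.30674526  0.113     ]
```

Emit:
{"api": "step_arm", "payload": {"increments": "0 0 -0.8 0 0 0;0 0 -1 0 0 0;0 0 -1 0 0 0;0 0 0 0 0 0"}}

```text
t: 10.52
tool_pos: [0.4358, -0.4854, 0.3612]
tool_rot: [1.918, 2.476, -0.004]
contact_force: [0.7, 0.1, 1.5]
opening: 0.0341
```

```bash
python3 st.py 10 wrist top side; python3 - <<'E'
import cv2
i=cv2.imread('pics/side10.png')[120:370,180:430]; cv2.imwrite('pics/c.png',cv2.resize(i,None,fx=2.4,fy=2.4))
i=cv2.imread('pics/top10.png')[110:270,180:390]; cv2.imwrite('pics/d.png',cv2.resize(i,None,fx=3.7,fy=3.7))
E
```

```text
[ 0.4358 -0.4854  0.3612] t 10.5167 [0.7 0.1 1.5] [-0.03 -0.04  0.03] op 0.0341 yaw 1.823
jig frame mm [125.6  -0.7 349.2] q [-0.95  0.07  1.39  0.    1.68 -2.78]
```

View pics/c.png

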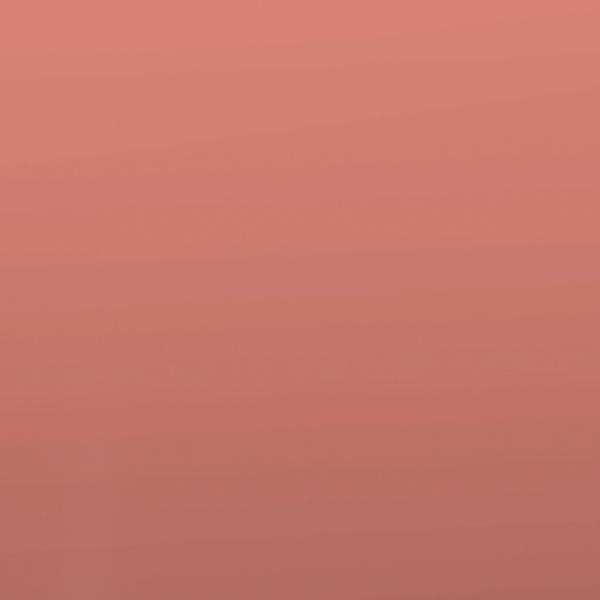

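View pics/d.png

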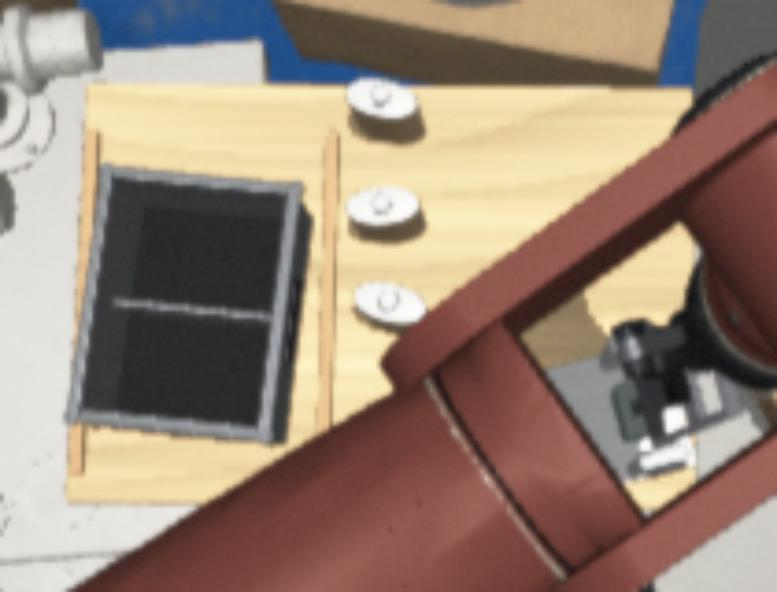

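```bash
cat > bot.py <<'E'
from h import *
import sys
def tops(name='top',z=.097,show=True):
    d=ctrl.get_image(name); im=d['pixels']; hsv=cv2.cvtColor(im,cv2.COLOR_RGB2HSV)
    m=((hsv[...,2]>175)&(hsv[...,1]<45)).astype('uint8')
    n,l,st,c=cv2.connectedComponentsWithStats(m)
    out=[]
    for k in range(1,n):
        if st[k,4]<40: continue
        ys,xs=np.where(l==k); P=np.array([atz(d,x,y,z)[:2] for x,y in zip(xs,ys)]); mu=P.mean(0)
        if not(.34<mu[0]<.7 and -.52<mu[1]<-.04): continue
        ev,V=np.linalg.eigh(np.cov(P.T)); L=4*np.sqrt(ev)
        if L[1]>.08: continue
        a=np.arctan2(V[1,0],V[0,0]); a=(a+np.pi/2)%np.pi-np.pi/2
        out.append((mu,a,L)); print(np.round(mu,4),'short-axis yaw',round(a,3),'size',np.round(L,3),'px',np.round(c[k],1))
    return out
if __name__=='__main__': tops(*(sys.argv[1:2] or ['top']))
E
python3 bot.py top
```

```text
[ 0.6846 -0.0423] short-axis yaw 0.039 size [0.038 0.047] px [194.7 120.1]
[ 0.6441 -0.2746] short-axis yaw -0.189 size [0.028 0.052] px [282.8 135.9]
[ 0.5666 -0.2767] short-axis yaw 0.108 size [0.028 0.051] px [282.9 165. ]
[ 0.4982 -0.2834] short-axis yaw -0.22 size [0.027 0.052] px [284.9 191.2]
```

Emit:
{"api": "step_arm", "payload": {"increments": "0.9 0.55 0 0 0 0;0.9 0.55 0 0 0 0;0.9 0.55 0 0 0 0;0.9 0.55 0 0 0 0.5;0.9 0.55 0 0 0 0.5;0.9 0.55 0 0 0 0.5;0.9 0.55 0 0 0 0.5;0.9 0.55 0 0 0 0.5;0 0 0 0 0 1;0 0 0 0 0 1;0 0 0 0 0 1;0 0 0 0 0 1", "fingers": 0.18}}

```text
t: 11.72
tool_pos: [0.5083, -0.2866, 0.3518]
tool_rot: [-2.618, -1.731, 0.002]
contact_force: [-0.8, -0.4, -0.8]
opening: 0.0504
```

Emit:
{"api": "step_arm", "payload": {"increments": "0 0 0 0 0 1;0 0 0 0 0 1;0 0 0 0 0 1;0 0 0 0 0 1;0 0 0 0 0 1;0 0 0 0 0 1;0 0 0 0 0 1;0 0 0 0 0 1;0 0 0 0 0 1;0 0 0 0 0 1;0 0 0 0 0 1;0 0 0 0 0 1"}}

```text
t: 12.72
tool_pos: [0.5081, -0.2869, 0.3517]
tool_rot: [-3.139, 0.05, 0.005]
contact_force: [0.6, 0.2, 0.2]
opening: 0.0503
```

Emit:
{"api": "step_arm", "payload": {"increments": "0 0 0 0 0 1;0 0 0 0 0 1;0 0 0 0 0 0;0 0 0 0 0 0"}}

```text
t: 13.05
tool_pos: [0.5083, -0.2871, 0.3524]
tool_rot: [-3.12, 0.352, 0.004]
contact_force: [-1.1, 0.5, 0.8]
opening: 0.0505
```

```bash
python3 st.py 11 wrist; python3 bot.py
```

```text
[ 0.5083 -0.2871  0.3524] t 13.05 [-1.1  0.5  0.8] [-0.04 -0.01  0.02] op 0.0505 yaw -0.224
jig frame mm [-48.7 118.5 340.4] q [-0.64 -0.09  1.55  0.    1.68 -0.42]
[ 0.5581 -0.0561] short-axis yaw 1.406 size [0.025 0.048] px [197.5 167.3]
[ 0.565  -0.2864] short-axis yaw 0.63 size [0.021 0.037] px [286.6 165.6]
[ 0.494  -0.2959] short-axis yaw 0.64 size [0.021 0.029] px [289.7 192.8]
```

View pics/wrist11.png

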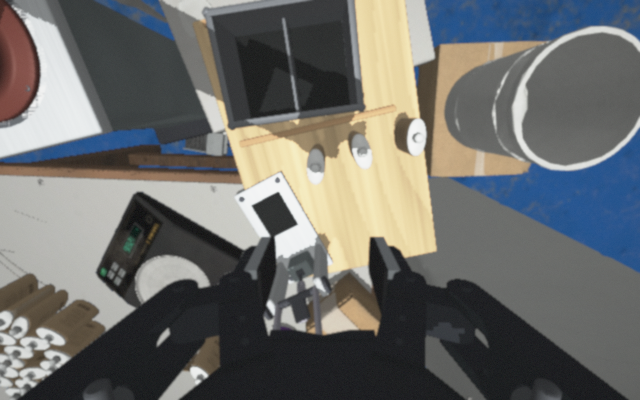

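```bash
python3 - <<'E'
from h import *
d=ctrl.get_image('wrist')
print(proj(d,(.498,-.283,.097)),proj(d,(.498,-.283,.109)))
i=cv2.imread('pics/wrist11.png')[90:210,190:440]; cv2.imwrite('pics/c.png',cv2.resize(i,None,fx=3.2,fy=3.2,interpolation=cv2.INTER_CUBIC))
E
```

```text
[314.18698042 165.70834287] [313.93564426 167.18353267]
```

View pics/c.png

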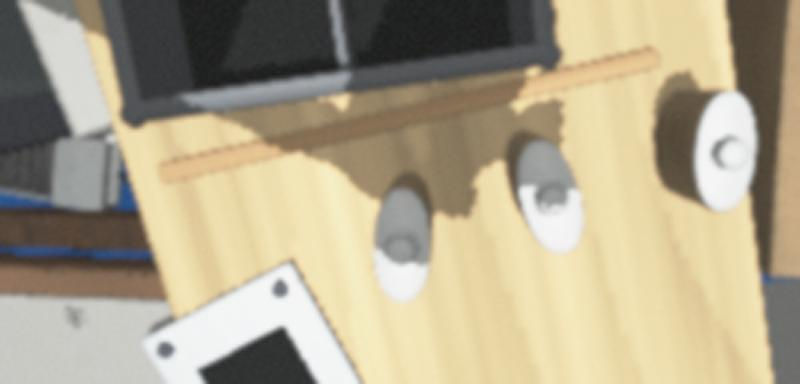

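Emit:
{"api": "step_arm", "payload": {"increments": "-0.4 -0.08 1 0 0 0;0 0 1 0 0 0;0 0 1 0 0 0;0 0 1 0 0 0;0 0 1 0 0 0;0 0 1 0 0 0;0 0 1 0 0 0;0 0 1 0 0 0;0 0 0 0 0 0"}}

```text
t: 13.95
tool_pos: [0.4962, -0.2808, 0.1476]
tool_rot: [-3.116, 0.354, 0.015]
contact_force: [-0.9, 1.1, -1.3]
opening: 0.0503
```

```bash
python3 st.py 12 wrist
```

```text
[ 0.4962 -0.2808  0.1476] t 13.95 [-0.9  1.1 -1.3] [-0.02  0.03  0.05] op 0.0503 yaw -0.226
jig frame mm [-57.7 108.3 135.6] q [-0.65 -0.    1.81 -0.    1.34 -0.42]
```

View pics/wrist12.png

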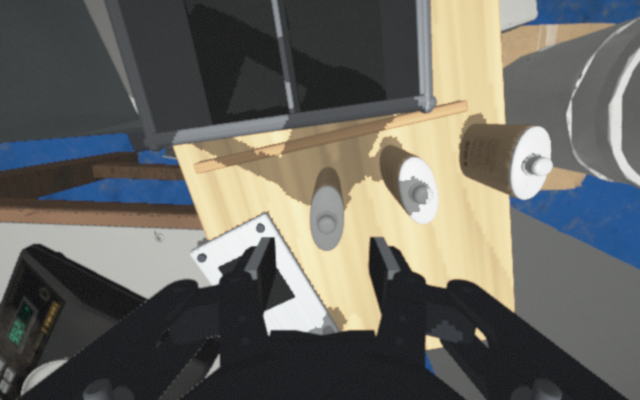

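```bash
python3 - <<'E'
from h import *
d=ctrl.get_image('wrist'); print(ctrl.get_obs()['tool_pos'])
print('cap',atz(d,326,223,.109),'other',atz(d,420,194,.109),atz(d,541,167,.109),'ellipse',atz(d,327,217,.097))
E
```

```text
[ 0.49887446 -0.28277853  0.1533807 ]
cap [ 0.50008998 -0.28410567  0.109     ] other [ 0.56653209 -0.27775547  0.109     ] [ 0.64594646 -0.27705744  0.109     ] ellipse [ 0.50090046 -0.28420126  0.097     ]
```

Emit:
{"api": "step_arm", "payload": {"increments": "0.06 0.04 0.8 0 0 0;0 0 0.8 0 0 0;0 0 0.8 0 0 0;0 0 0.8 0 0 0;0 0 0.7 0 0 0;0 0 0 0 0 0;0 0 0 0 0 0"}}

```text
t: 14.63
tool_pos: [0.5013, -0.285, 0.0579]
tool_rot: [3.121, -0.355, 0.002]
contact_force: [-0.5, -0.1, 0.5]
opening: 0.0507
```

Emit:
{"api": "step_arm", "payload": {"increments": "0 0 0 0 0 0;0 0 0 0 0 0;0 0 0 0 0 0;0 0 0 0 0 0;0 0 0 0 0 0;0 0 0 0 0 0", "fingers": -1, "newtons": 25}}

```text
t: 15.13
tool_pos: [0.5018, -0.2853, 0.0591]
tool_rot: [3.12, -0.355, 0.004]
contact_force: [-1.5, 1.2, 6.5]
opening: 0.0255
```

```bash
python3 st.py 13 wrist
```

```text
[ 0.5018 -0.2853  0.0591] t 15.1333 [-1.5  1.2  6.5] [ 0.17  0.38 -0.02] op 0.0255 yaw -0.227
jig frame mm [-51.9 112.6  47.1] q [-0.65  0.11  1.86 -0.    1.17 -0.42]
```

View pics/wrist13.png

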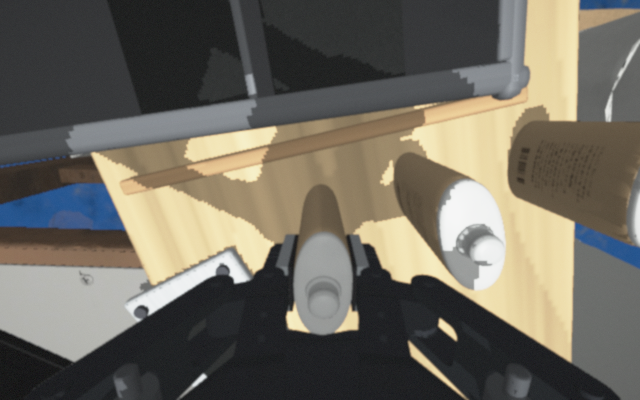

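Emit:
{"api": "step_arm", "payload": {"increments": "0 0 -0.6 0 0 0;0 0 -0.8 0 0 0;0 0 -0.8 0 0 0;0 0 -0.8 0 0 0;0 0 -0.8 0 0 0;0 0 0 0 0 -0.8;0 0 0 0 0 -0.8;0 0 0 0 0 -0.8;0 0 0 0 0 -0.8;0 0 0 0 0 -0.8;0 0 0 0 0 -0.8;0 0 0 0 0 0"}}

```text
t: 16.18
tool_pos: [0.5008, -0.2846, 0.1521]
tool_rot: [3.116, 0.398, 0.001]
contact_force: [0.2, -0.9, -1.0]
opening: 0.0254
```

```bash
python3 st.py 14 wrist; python3 - <<'E'
from h import *
o=ctrl.get_obs(); print(Rm(o['tool_rot']).T@(np.array([.405,-.363,.154])-o['tool_pos'])/.025)
E
```

```text
[ 0.5008 -0.2846  0.1521] t 16.1833 [ 0.2 -0.9 -1. ] [-0.01  0.03  0.  ] op 0.0254 yaw 0.254
jig frame mm [-52.9 111.8 140.1] q [-0.65 -0.    1.8   0.    1.34 -0.9 ]
[-4.49001453  2.0861098  -0.08036721]
```

View pics/wrist14.png

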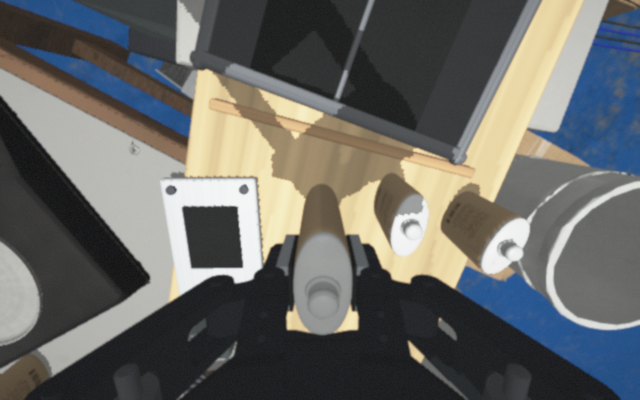

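```bash
python3 - <<'E'
from h import *
i=cv2.imread('pics/wrist14.png')[160:300,150:290]; cv2.imwrite('pics/c.png',cv2.resize(i,None,fx=5,fy=5,interpolation=cv2.INTER_CUBIC))
E
```

```text
(no output)
```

View pics/c.png

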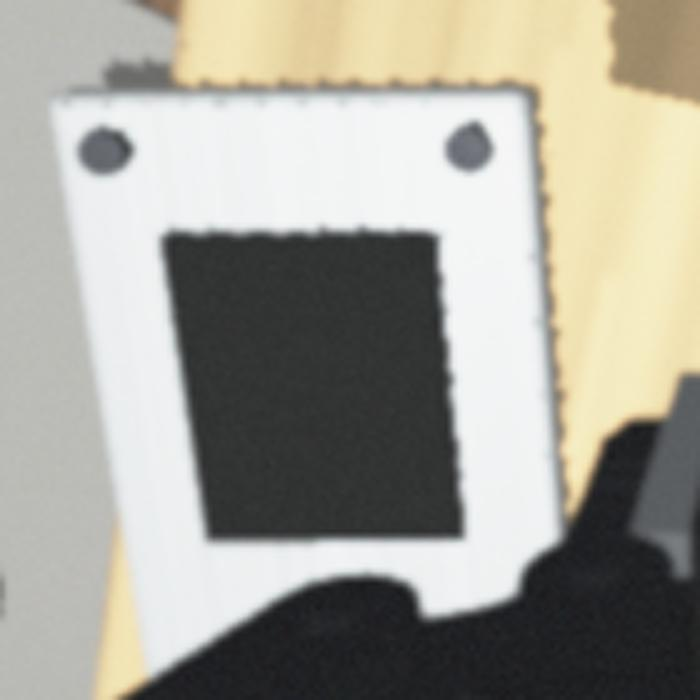

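```bash
python3 - <<'E'
src=open('fit.py').read()
src=src.replace("W=lambda x,y:np.array((x/4.2+110,y/4.2+120))","W=lambda x,y:np.array((x/5+150,y/5+160))")
a=src.index('obs=['); b=src.index('def pt')
src=src[:a]+"""obs=[(w,(-63,-48,10),W(50,95)),(w,(-63,48,10),W(533,90)),(w,(-35,-28,13),W(162,235)),(w,(-35,28,13),W(437,233)),(w,(35,-28,13),W(208,540)),(w,(35,28,13),W(465,540))]
"""+src[b:]
open('fit4.py','w').write(src)
E
python3 fit4.py
```

```text
[ 0.40530126 -0.36327595 -1.31563481] [[-0.8 -0.4]
 [ 0.1  0.2]
 [-0.3 -0.5]
 [ 0.6 -0.3]
 [-0.2  0.7]
 [ 0.7  0.5]]
nest [ 0.40530126 -0.36327595  0.025     ]
pivot [ 0.43054143 -0.4600382   0.137     ]
bar [ 0.39066196 -0.30715384  0.113     ]
```

```bash
python3 - <<'E'
from h import *
o=ctrl.get_obs(); d=ctrl.get_image('wrist'); p=atz(d,323,300,o['tool_pos'][2]+.051); q=atz(d,323,283,o['tool_pos'][2]+.039)
R_=Rm(o['tool_rot']); print(R_.T@(p-o['tool_pos']),R_.T@(q-o['tool_pos']))
print(R_.T@(np.array([.4053,-.3633,.154])-o['tool_pos'])/.025)
E
```

```text
[ 0.00046298 -0.00301842 -0.0510011 ] [ 0.00049635 -0.00256707 -0.0390009 ]
[-4.47977404  2.10293522 -0.08647419]
```

Emit:
{"api": "step_arm", "payload": {"increments": "-0.8 0.35 0 0 0 0;-0.8 0.35 0 0 0 0;-0.8 0.35 0 0 0 0;-0.8 0.35 0 0 0 0;-0.8 0.35 0 0 0 0;-0.48 0.33 0 0 0 0;0 0 0.8 0 0 0;0 0 0.8 0 0 0;0 0 0.6 0 0 0;0 0 0 0 0 0;0 0 0 0 0 0"}}

```text
t: 17.3
tool_pos: [0.4047, -0.3623, 0.0958]
tool_rot: [-3.115, -0.395, 0.002]
contact_force: [0.1, 0.7, -0.5]
opening: 0.0253
```

```bash
python3 st.py 15 wrist top side
```

```text
[ 0.4047 -0.3623  0.0958] t 17.3 [ 0.1  0.7 -0.5] [0.08 0.01 0.01] op 0.0253 yaw 0.252
jig frame mm [-1.3 -0.5 83.8] q [-0.87 -0.02  1.92  0.    1.24 -1.12]
```

View pics/wrist15.png

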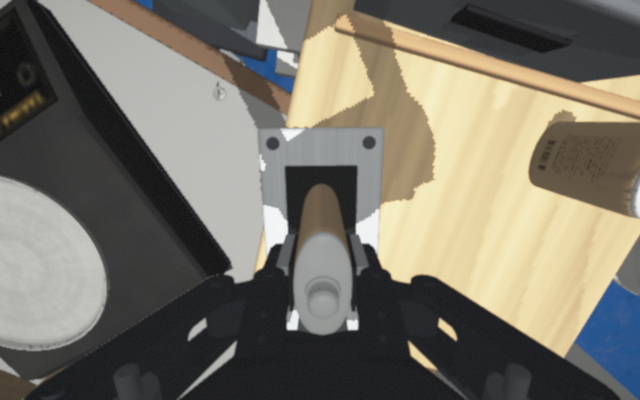

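View pics/side15.png

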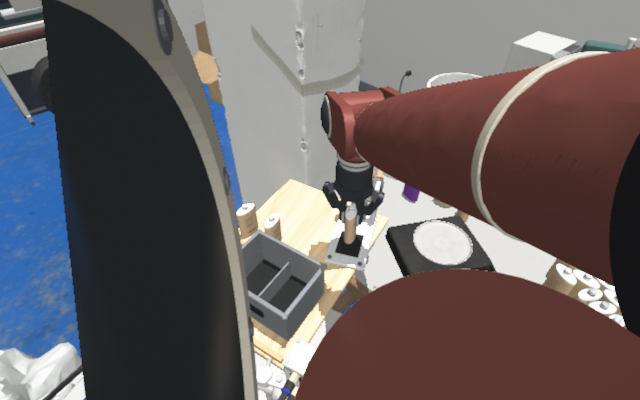

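Emit:
{"api": "step_arm", "payload": {"increments": "0.03 0.12 0.3 0 0 0;0 0 0.3 0 0 0;0 0 0.2 0 0 0;0 0 0.1 0 0 0;0 0 0 0 0 0;0 0 0 0 0 0"}}

```text
t: 17.95
tool_pos: [0.4065, -0.3654, 0.0737]
tool_rot: [-3.116, -0.396, 0.001]
contact_force: [0.6, 0.1, -0.1]
opening: 0.0259
```

```bash
python3 st.py 16
```

```text
[ 0.4065 -0.3654  0.0737] t 17.95 [ 0.6  0.1 -0.1] [ 0.04 -0.03  0.02] op 0.0259 yaw 0.253
jig frame mm [ 2.1  0.5 61.7] q [-0.87  0.02  1.92 -0.    1.2  -1.12]
```

Emit:
{"api": "step_arm", "payload": {"increments": "0 0 0.06 0 0 0;0 0 0.05 0 0 0;0 0 0 0 0 0;0 0 0 0 0 0"}}

```text
t: 18.28
tool_pos: [0.4069, -0.3659, 0.0723]
tool_rot: [3.116, 0.396, 0.0]
contact_force: [-0.9, 1.6, 4.1]
opening: 0.0255
```

```bash
python3 st.py 16
```

```text
[ 0.4069 -0.3659  0.0723] t 18.2833 [-0.9  1.6  4.1] [ 0.27  0.36 -0.07] op 0.0255 yaw 0.253
jig frame mm [ 2.7  0.8 60.3] q [-0.87  0.02  1.92 -0.    1.19 -1.12]
```

Emit:
{"api": "step_arm", "payload": {"increments": "0 0 0 0 0 0;0 0 0 0 0 0;0 0 0 0 0 0;0 0 0 0 0 0", "fingers": 0.15}}

```text
t: 18.62
tool_pos: [0.4066, -0.3655, 0.071]
tool_rot: [-3.116, -0.396, 0.0]
contact_force: [-0.3, 0.1, -0.9]
opening: 0.0493
```

Emit:
{"api": "step_arm", "payload": {"increments": "0 0 -0.5 0 0 0;0 0 -0.8 0 0 0;0 0 -1 0 0 0;0 0 -1 0 0 0;0 0 -1 0 0 0;0 0 -1 0 0 0;0 0 -1 0 0 0;0 0 -0.5 0 0 0;0 0 0 0 0 0"}}

```text
t: 19.37
tool_pos: [0.408, -0.3671, 0.2462]
tool_rot: [3.11, 0.396, 0.007]
contact_force: [-0.2, -0.2, -0.1]
opening: 0.049
```

```bash
python3 st.py 17 wrist top
```

```text
[ 0.408  -0.3671  0.2462] t 19.3667 [-0.2 -0.2 -0.1] [0.02 0.01 0.01] op 0.049 yaw 0.253
jig frame mm [  4.1   1.5 234.2] q [-0.87 -0.14  1.78  0.    1.5  -1.12]
```

View pics/wrist17.png

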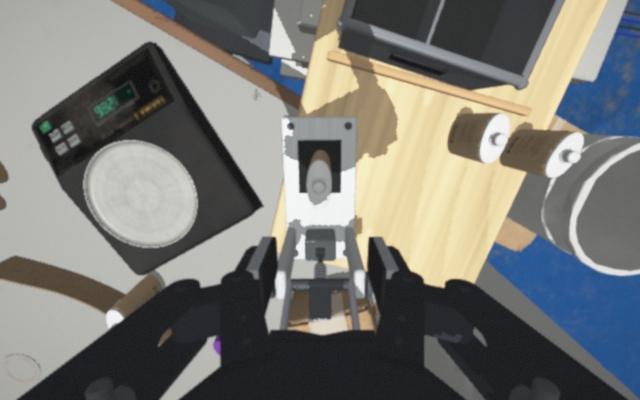

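```bash
python3 - <<'E'
from h import *
d=ctrl.get_image('wrist')
i=cv2.imread('pics/wrist17.png')[110:240,260:390]; cv2.imwrite('pics/c.png',cv2.resize(i,None,fx=5,fy=5,interpolation=cv2.INTER_CUBIC))
for z,p in [(.025,(.4053,-.3633)),(.110,(.4053,-.3633)),(.122,(.4053,-.3633))]: print((proj(d,(*p,z))-[260,110])*5)
E
```

```text
[307.52730437 301.34819922]
[306.55814648 380.49824443]
[306.37419203 395.52160002]
```

View pics/c.png

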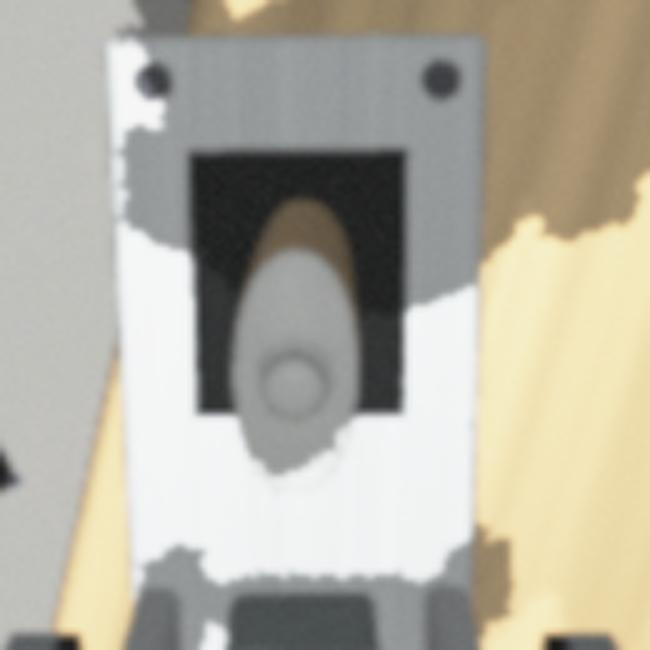

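Emit:
{"api": "step_arm", "payload": {"increments": "0 0 -0.9 0 0 -0.8;0 0 -0.9 0 0 -1;0 0 -0.9 0 0 -1;0 0 -0.9 0 0 -1;0 0 -0.9 0 0 -1;0 0 0 0 0 -1;0 0 0 0 0 -1;0 0 0 0 0 -1;0 0 0 0 0 -1;0 0 0 0 0 -1;0 0 0 0 0 -1;0 0 0 0 0 -1", "fingers": -0.2}}

```text
t: 20.52
tool_pos: [0.4062, -0.3651, 0.3507]
tool_rot: [-2.36, -2.066, -0.0]
contact_force: [0.1, -0.3, 0.1]
opening: 0.0341
```

Emit:
{"api": "step_arm", "payload": {"increments": "0 0 0 0 0 -1;0 0 0 0 0 -1;0 0 0 0 0 -1;0 0 0 0 0 -0.9;0 0 0 0 0 0;-0.9 0 0 0 0 0;-0.9 0 0 0 0 0;-0.9 0 0 0 0 0;-0.9 0 0 0 0 0;-0.9 0 0 0 0 0;-0.5 0 0 0 0 0;0 0 0 0 0 0"}}

```text
t: 21.52
tool_pos: [0.4375, -0.4882, 0.3504]
tool_rot: [-1.927, -2.476, -0.001]
contact_force: [-0.9, -0.4, 0.0]
opening: 0.0339
```

```bash
python3 st.py 18 wrist
```

```text
[ 0.4375 -0.4882  0.3504] t 21.5167 [-0.9 -0.4  0. ] [-0.03 -0.06 -0.04] op 0.0339 yaw 1.819
jig frame mm [1.287e+02 2.000e-01 3.384e+02] q [-0.95  0.08  1.38 -0.    1.68 -2.77]
```

View pics/wrist18.png

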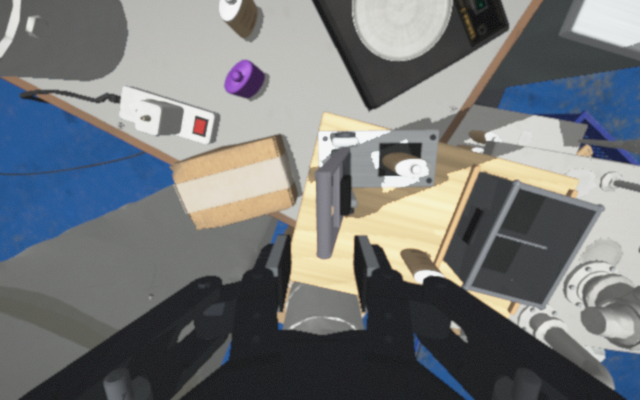

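Emit:
{"api": "step_arm", "payload": {"increments": "0 0 0.9 0 0 0;0 0 0.9 0 0 0;0 0 0.9 0 0 0;0 0 0 0 0 0;0 0 0 0 0 0"}}

```text
t: 21.98
tool_pos: [0.4373, -0.4851, 0.2842]
tool_rot: [-1.922, -2.479, -0.002]
contact_force: [0.7, -0.6, 1.3]
opening: 0.0343
```

```bash
python3 st.py 19 wrist
```

```text
[ 0.4373 -0.4851  0.2842] t 21.9833 [ 0.7 -0.6  1.3] [-0.03 -0.01  0.03] op 0.0343 yaw 1.823
jig frame mm [125.6   0.7 272.2] q [-0.95  0.1   1.48  0.    1.57 -2.77]
```

View pics/wrist19.png

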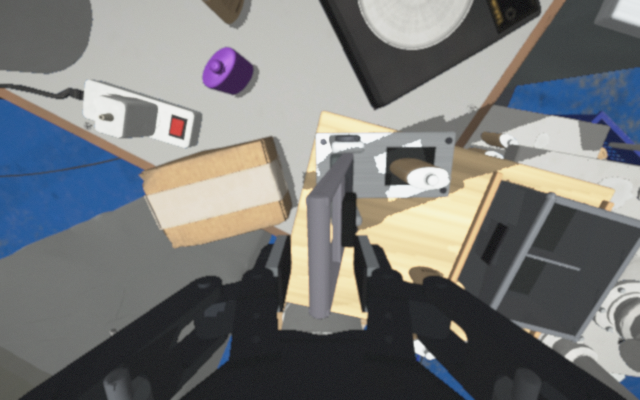

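Emit:
{"api": "step_arm", "payload": {"increments": "0 0 0 0 0 0;0 0 0 0 0 0;0 0 0 0 0 0;0 0 0 0 0 0;0 0 0 0 0 0", "fingers": -1, "newtons": 35}}

```text
t: 22.45
tool_pos: [0.4383, -0.4867, 0.2889]
tool_rot: [1.923, 2.482, -0.0]
contact_force: [-0.7, 3.2, 5.4]
opening: 0.0099
```

```bash
python3 st.py 20; python3 - <<'E'
import numpy as np
th=np.linspace(1.75,0,25)
X=100-160*np.cos(th); Z=160*np.sin(th)
for t,a,b in zip(th[1:],-np.diff(X)/25,-np.diff(Z)/25): print(f'{t:.2f}: {a:.2f} 0 {b:.2f}')
E
```

```text
[ 0.4383 -0.4867  0.2889] t 22.45 [-0.7  3.2  5.4] [0.53 0.27 0.08] op 0.0099 yaw 1.823
jig frame mm [127.5   1.3 276.9] q [-0.95  0.09  1.47  0.    1.57 -2.77]
1.68: 0.46 0 -0.07
1.60: 0.47 0 -0.03
1.53: 0.47 0 0.00
1.46: 0.47 0 0.04
1.39: 0.46 0 0.07
1.31: 0.46 0 0.10
1.24: 0.45 0 0.14
1.17: 0.44 0 0.17
1.09: 0.42 0 0.20
1.02: 0.41 0 0.23
0.95: 0.39 0 0.26
0.88: 0.37 0 0.29
0.80: 0.35 0 0.31
0.73: 0.32 0 0.34
0.66: 0.30 0 0.36
0.58: 0.27 0 0.38
0.51: 0.24 0 0.40
0.44: 0.21 0 0.42
0.36: 0.18 0 0.43
0.29: 0.15 0 0.44
0.22: 0.12 0 0.45
0.15: 0.08 0 0.46
0.07: 0.05 0 0.46
0.00: 0.02 0 0.47
```

Emit:
{"api": "step_arm", "payload": {"increments": "0.46 0 -0.17 0 0 0;0.47 0 -0.05 0 0 0;0.47 0 0 0 0 0;0.47 0 0.04 0 0 0;0.46 0 0.07 0 0 0;0.46 0 0.1 0 0 0;0.45 0 0.14 0 0 0;0.44 0 0.17 0 0 0;0 0 0 0 0 0"}}

```text
t: 23.2
tool_pos: [0.4145, -0.3969, 0.2807]
tool_rot: [1.923, 2.482, -0.003]
contact_force: [-2.8, 0.8, 6.0]
opening: 0.0103
```

```bash
python3 st.py 21 wrist; python3 - <<'E'
import numpy as np
E
```

```text
[ 0.4145 -0.3969  0.2807] t 23.2 [-2.8  0.8  6. ] [-0.08  0.36  0.06] op 0.0103 yaw 1.823
jig frame mm [ 34.5   0.5 268.7] q [-0.89 -0.09  1.68 -0.    1.56 -2.72]
```

View pics/wrist21.png

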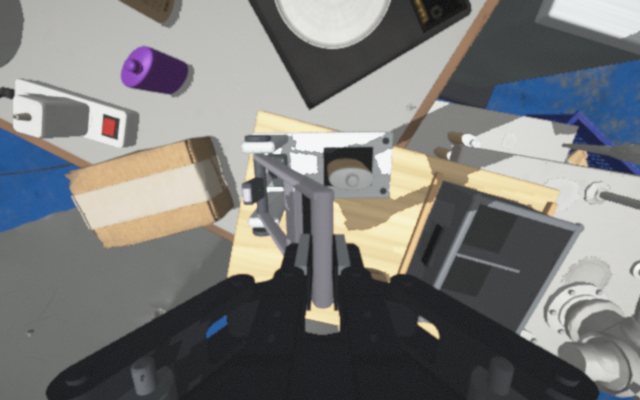

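Emit:
{"api": "step_arm", "payload": {"increments": "0 0 0 0 0 0;0 0 0 0 0 0;0 0 0.3 0 0 0;-0.1 0 0.45 0 0 0;0 0 0 0 0 0", "fingers": -0.3}}

```text
t: 23.67
tool_pos: [0.4148, -0.3993, 0.2562]
tool_rot: [-1.922, -2.479, -0.002]
contact_force: [0.4, -0.7, -1.9]
opening: 0.0298
```

```bash
python3 st.py 22 wrist
```

```text
[ 0.4148 -0.3993  0.2562] t 23.6667 [ 0.4 -0.7 -1.9] [-0.17 -0.14  0.04] op 0.0298 yaw 1.823
jig frame mm [3.700e+01 1.000e-01 2.442e+02] q [-0.9  -0.07  1.7   0.    1.52 -2.72]
```

View pics/wrist22.png

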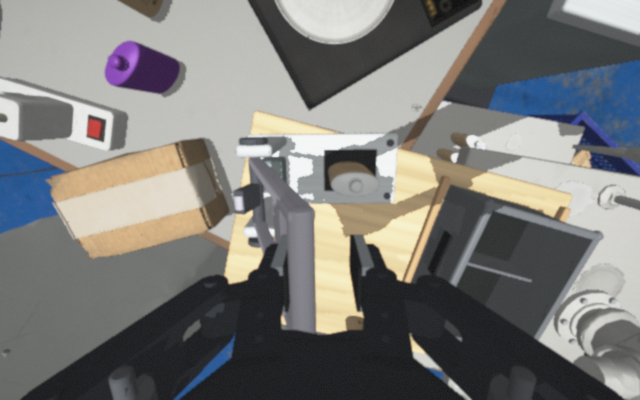

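Emit:
{"api": "step_arm", "payload": {"increments": "0 0 0 0 0 0;0 0 0 0 0 0;0 0 0 0 0 0;0 0 0 0 0 0", "fingers": -1, "newtons": 40}}

```text
t: 24.05
tool_pos: [0.4153, -0.4, 0.2592]
tool_rot: [-1.924, -2.483, 0.0]
contact_force: [1.1, -2.7, -5.8]
opening: 0.0108
```

```bash
python3 st.py 23
```

```text
[ 0.4153 -0.4     0.2592] t 24.05 [ 1.1 -2.7 -5.8] [-0.5  -0.15  0.09] op 0.0108 yaw 1.823
jig frame mm [ 37.8   0.5 247.2] q [-0.9  -0.08  1.69 -0.    1.52 -2.72]
```

Emit:
{"api": "step_arm", "payload": {"increments": "0.42 0 0.2 0 0 0;0.41 0 0.23 0 0 0;0.39 0 0.26 0 0 0;0.37 0 0.29 0 0 0;0.35 0 0.31 0 0 0;0.32 0 0.34 0 0 0;0.3 0 0.36 0 0 0;0.27 0 0.38 0 0 0;0.24 0 0.4 0 0 0;0 0 0 0 0 0"}}

```text
t: 24.88
tool_pos: [0.395, -0.3231, 0.1876]
tool_rot: [-1.92, -2.479, -0.003]
contact_force: [-2.9, 1.8, -1.3]
opening: 0.011
```

```bash
python3 st.py 24 wrist
```

```text
[ 0.395  -0.3231  0.1876] t 24.8833 [-2.9  1.8 -1.3] [0.08 0.47 0.  ] op 0.011 yaw 1.824
jig frame mm [-41.7  -0.2 175.6] q [-0.83 -0.19  1.92  0.    1.42 -2.66]
```

View pics/wrist24.png

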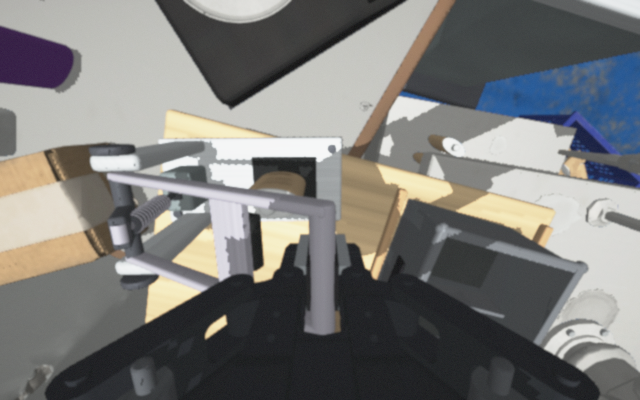

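Emit:
{"api": "step_arm", "payload": {"increments": "0.18 0 0.36 0 0 0;0.16 0 0.36 0 0 0;0.13 0 0.37 0 0 0;0.1 0 0.38 0 0 0;0.08 0 0.38 0 0 0;0.05 0 0.38 0 0 0;0.02 0 0.38 0 0 0;0 0 0 0 0 0;0 0 0 0 0 0"}}

```text
t: 25.68
tool_pos: [0.3901, -0.3048, 0.1228]
tool_rot: [-1.918, -2.476, -0.006]
contact_force: [-5.7, 8.7, -3.4]
opening: 0.0109
```

```bash
python3 st.py 25 wrist
```

```text
[ 0.3901 -0.3048  0.1228] t 25.6833 [-5.7  8.7 -3.4] [1.1  0.79 0.15] op 0.0109 yaw 1.823
jig frame mm [-60.7  -0.4 110.8] q [-0.82 -0.16  2.01  0.    1.31 -2.64]
```

View pics/wrist25.png

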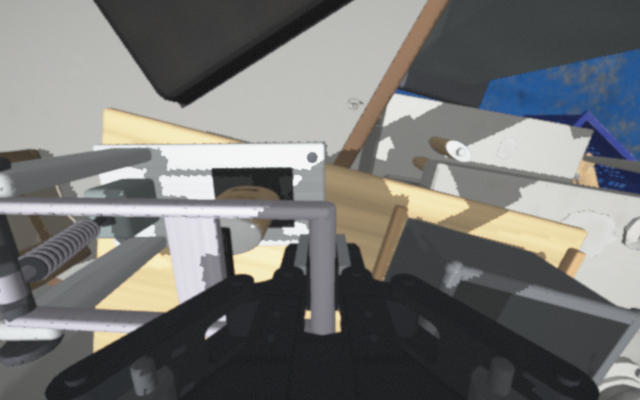

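Emit:
{"api": "step_arm", "payload": {"increments": "-0.1 0 0.2 0 0 0;0 0 0.15 0 0 0;0 0 0 0 0 0;0 0 0 0 0 0"}}

```text
t: 26.07
tool_pos: [0.3899, -0.3042, 0.1127]
tool_rot: [-1.913, -2.471, -0.013]
contact_force: [-6.6, 16.6, -3.2]
opening: 0.0108
```

```bash
python3 st.py 26
```

```text
[ 0.3899 -0.3042  0.1127] t 26.0667 [-6.6 16.6 -3.2] [2.19 0.86 0.12] op 0.0108 yaw 1.824
jig frame mm [-61.4  -0.5 100.7] q [-0.82 -0.15  2.01  0.01  1.3  -2.64]
```

Emit:
{"api": "step_arm", "payload": {"increments": "0 0 0 0 0 0;0 0 0 0 0 0;0 0 0 0 0 0;0 0 0 0 0 0", "fingers": -0.2}}

```text
t: 26.4
tool_pos: [0.3935, -0.3116, 0.1182]
tool_rot: [1.923, 2.481, -0.0]
contact_force: [0.1, -0.5, 0.5]
opening: 0.0343
```

```bash
python3 st.py 27 wrist
```

```text
[ 0.3935 -0.3116  0.1182] t 26.4 [ 0.1 -0.5  0.5] [-0.02  0.    0.02] op 0.0343 yaw 1.823
jig frame mm [-53.3   1.2 106.2] q [-0.82 -0.15  2.    0.    1.29 -2.64]
```

View pics/wrist27.png

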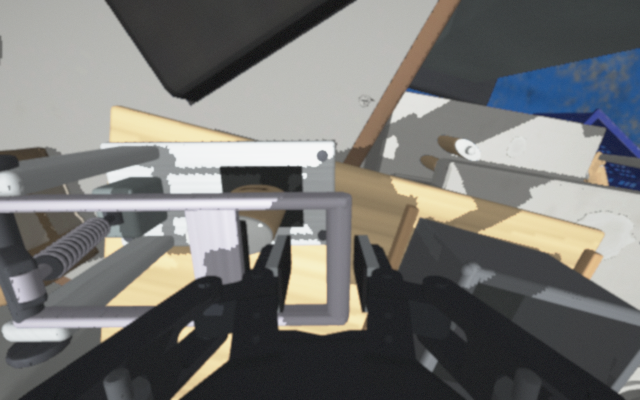

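Emit:
{"api": "step_arm", "payload": {"increments": "0.28 0 0 0 0 0;0 0 0 0 0 0;0 0 -0.6 0 0 0;0 0 -0.8 0 0 0;0 0 -1 0 0 0;0 0 -1 0 0 0;0 0 -1 0 0 0;0 0 -1 0 0 0;0 0 -1 0 0 0;0 0 0 0 0 0"}}

```text
t: 27.28
tool_pos: [0.3925, -0.3055, 0.2835]
tool_rot: [1.918, 2.475, -0.002]
contact_force: [0.3, -0.6, -0.1]
opening: 0.0343
```

```bash
python3 st.py 28 wrist side top; python3 - <<'E'
import cv2
i=cv2.imread('pics/side28.png')[130:330,220:420]; cv2.imwrite('pics/c.png',cv2.resize(i,None,fx=3,fy=3,interpolation=cv2.INTER_CUBIC))
E
```

```text
[ 0.3925 -0.3055  0.2835] t 27.2833 [ 0.3 -0.6 -0.1] [ 0.03 -0.05 -0.02] op 0.0343 yaw 1.823
jig frame mm [-59.4   1.7 271.5] q [-0.81 -0.29  1.84  0.    1.58 -2.63]
```

View pics/wrist28.png

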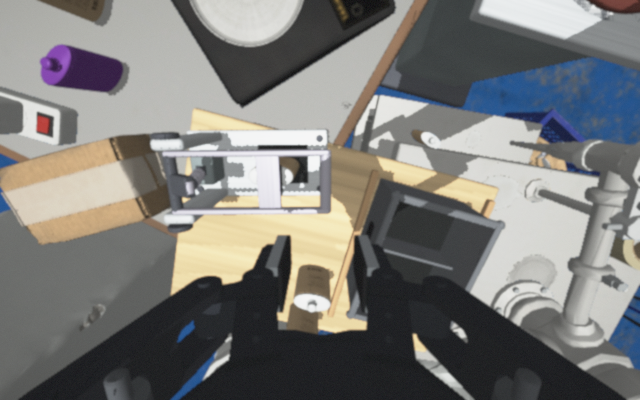

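View pics/c.png

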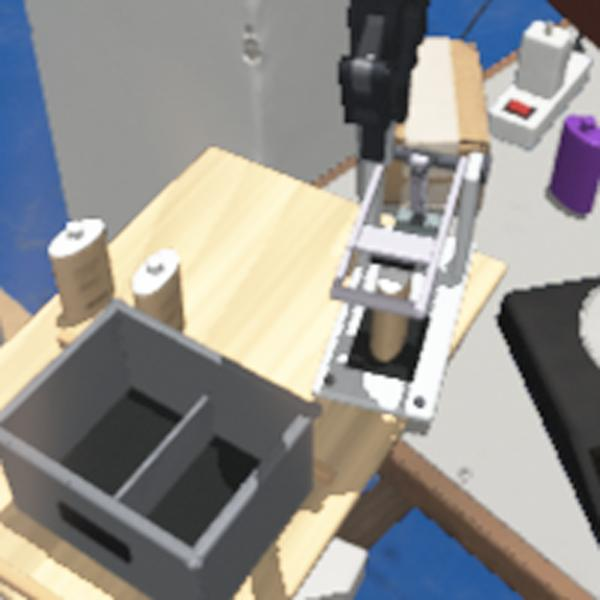

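```bash
python3 bot.py
```

```text
[ 0.6852 -0.0421] short-axis yaw 0.167 size [0.035 0.046] px [194.7 119.9]
[ 0.644  -0.2743] short-axis yaw -0.222 size [0.027 0.052] px [282.6 136. ]
[ 0.5665 -0.2769] short-axis yaw 0.105 size [0.028 0.051] px [282.9 165. ]
[ 0.5216 -0.5103] short-axis yaw 0.446 size [0.033 0.045] px [373.4 183.1]
[ 0.3465 -0.1054] short-axis yaw -0.467 size [0.029 0.041] px [212.6 250. ]
[ 0.3442 -0.2016] short-axis yaw -0.216 size [0.029 0.077] px [250.9 251.4]
```

View pics/top28.png

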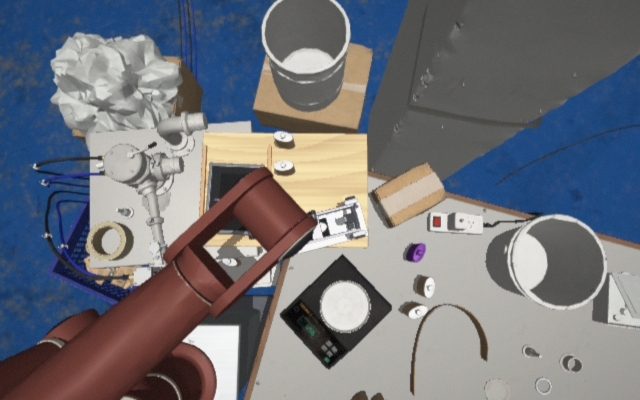

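Emit:
{"api": "step_arm", "payload": {"increments": "-0.09 0.89 0 0 0 0;-0.09 0.89 0 0 0 0;-0.09 0.89 0 0 0 0;-0.09 0.89 0 0 0 0;-0.09 0.89 0 0 0 0;-0.09 0.89 0 0 0 0;-0.09 0.89 0 0 0 0;-0.09 0.89 0 0 0 0;0 0 0 0 0 1;0 0 0 0 0 1;0 0 0 0 0 1;0 0 0 0 0 1", "fingers": 0.18}}

```text
t: 28.48
tool_pos: [0.567, -0.2762, 0.274]
tool_rot: [-2.381, -2.043, 0.002]
contact_force: [0.1, -0.8, -0.2]
opening: 0.0505
```

Emit:
{"api": "step_arm", "payload": {"increments": "0 0 0 0 0 1;0 0 0 0 0 1;0 0 0 0 0 1;0 0 0 0 0 1;0 0 0 0 0 1;0 0 0 0 0 1;0 0 0 0 0 1;0 0 0 0 0 1;0 0 0 0 0 1;0 0 0 0 0 1;0 0 0 0 0 1;0 0 0 0 0 1"}}

```text
t: 29.48
tool_pos: [0.5668, -0.2763, 0.2741]
tool_rot: [-3.12, -0.342, 0.005]
contact_force: [-0.5, -0.2, -0.6]
opening: 0.0504
```

Emit:
{"api": "step_arm", "payload": {"increments": "0 0 0 0 0 1;0 0 0 0 0 0.2;0 0 0 0 0 0;0 0 0 0 0 0"}}

```text
t: 29.82
tool_pos: [0.5672, -0.2766, 0.2755]
tool_rot: [-3.136, -0.165, 0.002]
contact_force: [0.7, 0.1, -0.4]
opening: 0.05
```

```bash
python3 st.py 29 wrist top
```

```text
[ 0.5672 -0.2766  0.2755] t 29.8167 [ 0.7  0.1 -0.4] [ 0.02 -0.01 -0.03] op 0.05 yaw 0.105
jig frame mm [-44.2 178.2 263.5] q [-0.57  0.05  1.55  0.    1.55 -0.68]
```

View pics/wrist29.png

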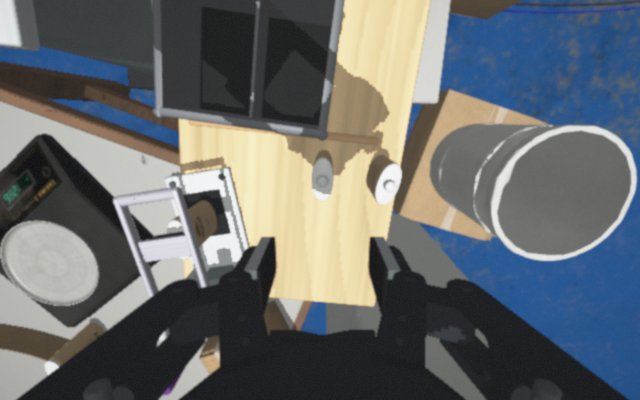

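View pics/top29.png

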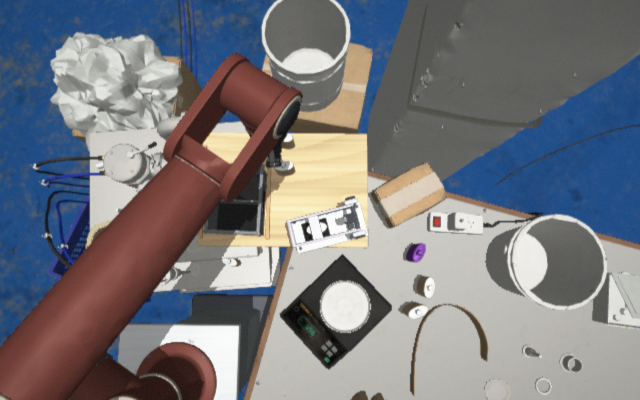

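```bash
python3 - <<'E'
from h import *
d=ctrl.get_image('wrist'); o=ctrl.get_obs()
i=cv2.imread('pics/wrist29.png')[0:215,140:420]; cv2.imwrite('pics/c.png',cv2.resize(i,None,fx=2.8,fy=2.8,interpolation=cv2.INTER_CUBIC))
print('cap',atz(d,321.5,182,.109),atz(d,388.5,184,.109)); print('rim',atz(d,157,113,.112),atz(d,326,134,.112))
E
```

```text
cap [ 0.56703918 -0.27836833  0.109     ] [ 0.64221119 -0.27277582  0.109     ]
rim [ 0.38914803 -0.22244208  0.112     ] [ 0.56630879 -0.22531447  0.112     ]
```

View pics/c.png

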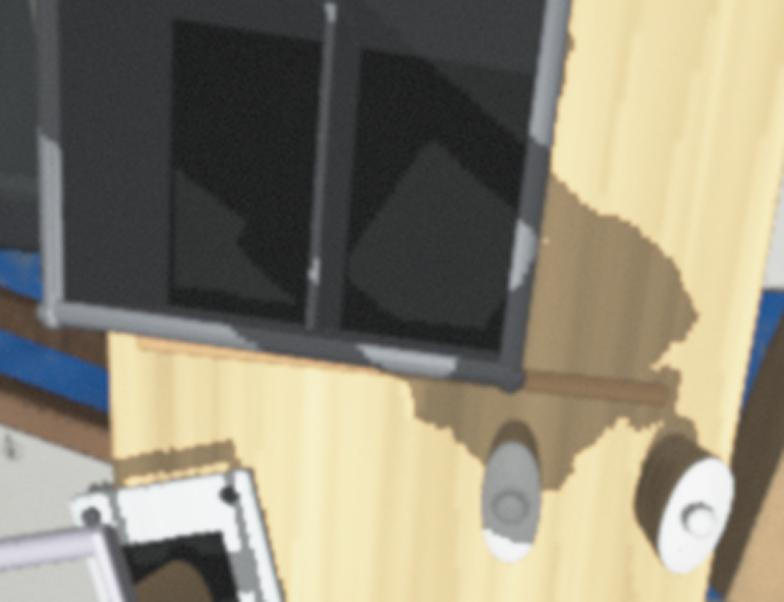

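Emit:
{"api": "step_arm", "payload": {"increments": "0.03 0.08 1 0 0 0;0 0 1 0 0 0;0 0 1 0 0 0;0 0 1 0 0 0;0 0 1 0 0 0;0 0 1 0 0 0;0 0 0.9 0 0 0;0 0 0.9 0 0 0;0 0 0.9 0 0 0;0 0 0 0 0 0;0 0 0 0 0 0"}}

```text
t: 30.88
tool_pos: [0.5675, -0.2781, 0.0579]
tool_rot: [-3.135, -0.162, 0.004]
contact_force: [0.3, 0.3, 0.7]
opening: 0.0505
```

```bash
python3 st.py 30 wrist
```

```text
[ 0.5675 -0.2781  0.0579] t 30.8833 [0.3 0.3 0.7] [-0.04 -0.03 -0.  ] op 0.0505 yaw 0.103
jig frame mm [-42.7 178.1  45.9] q [-0.57  0.23  1.72 -0.    1.19 -0.68]
```

View pics/wrist30.png

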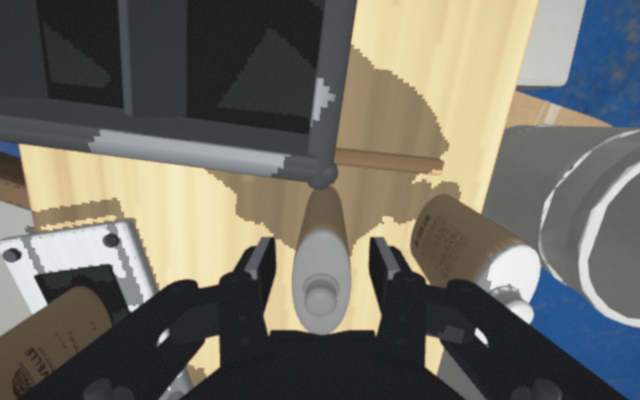

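Emit:
{"api": "step_arm", "payload": {"increments": "0 0 0 0 0 0;0 0 0 0 0 0;0 0 0 0 0 0;0 0 0 0 0 0;0 0 0 0 0 0", "fingers": -1, "newtons": 25}}

```text
t: 31.35
tool_pos: [0.5698, -0.2797, 0.0618]
tool_rot: [3.135, 0.162, 0.004]
contact_force: [-1.7, -0.6, 6.2]
opening: 0.0256
```

Emit:
{"api": "step_arm", "payload": {"increments": "0 0 -0.5 0 0 0;0 0 -0.8 0 0 0;0 0 -1 0 0 0;0 0 -1 0 0 0;0 0 -1 0 0 0;0 0 -1 0 0 0;0 0 -1 0 0 0;0 0 -0.7 0 0 0;0 0 0 0 0 0;0 0 0 0 0 0"}}

```text
t: 32.18
tool_pos: [0.569, -0.279, 0.2359]
tool_rot: [3.136, 0.162, 0.004]
contact_force: [-0.3, 0.2, -2.0]
opening: 0.0254
```

```bash
python3 st.py 31 wrist top
```

```text
[ 0.569  -0.279   0.2359] t 32.1833 [-0.3  0.2 -2. ] [-0.02 -0.01 -0.04] op 0.0254 yaw 0.103
jig frame mm [-41.4 179.3 223.9] q [-0.57  0.07  1.59  0.    1.48 -0.68]
```

View pics/wrist31.png

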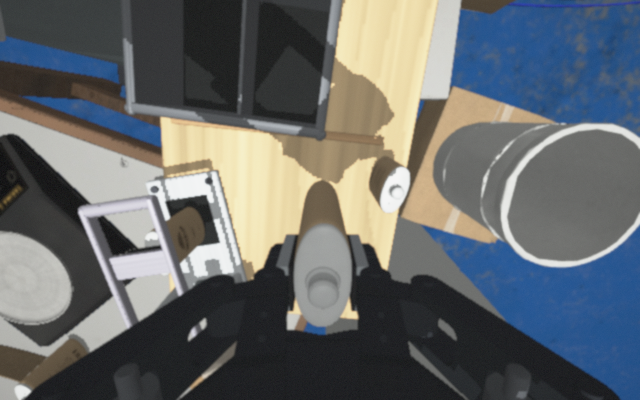

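```bash
python3 - <<'E'
from h import *
shot('side','side31.png')
i=cv2.imread('pics/side31.png')[200:380,150:350]; cv2.imwrite('pics/c.png',cv2.resize(i,None,fx=3.5,fy=3.5,interpolation=cv2.INTER_CUBIC))
i=cv2.imread('pics/wrist31.png')[0:200,100:400]; cv2.imwrite('pics/d.png',cv2.resize(i,None,fx=2.6,fy=2.6,interpolation=cv2.INTER_CUBIC))
i=cv2.imread('pics/top31.png')[120:270,180:330]; cv2.imwrite('pics/e.png',cv2.resize(i,None,fx=4,fy=4,interpolation=cv2.INTER_CUBIC))
E
```

```text
(no output)
```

View pics/c.png

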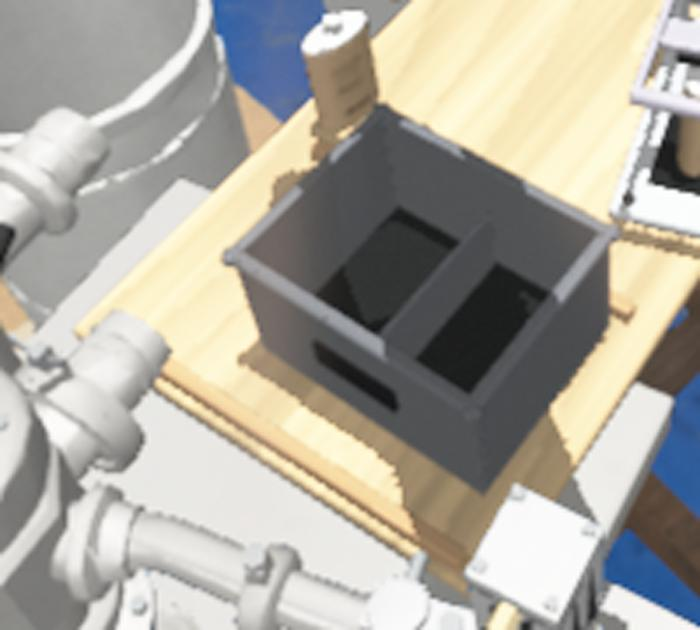

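View pics/d.png

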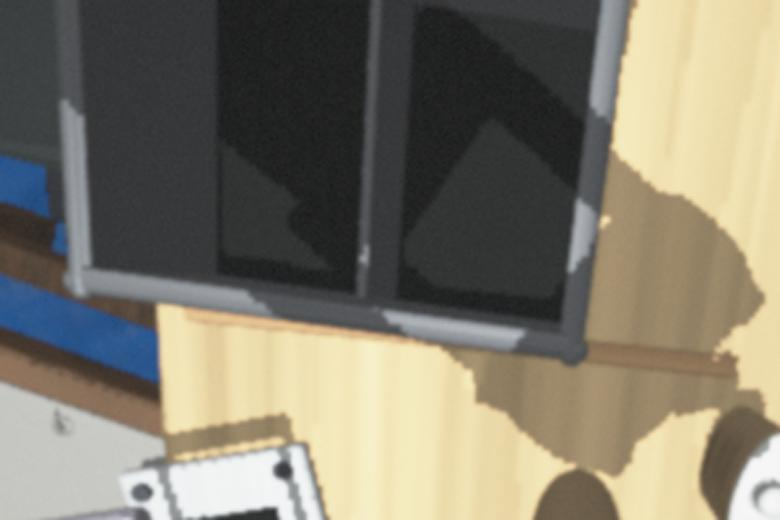

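View pics/e.png

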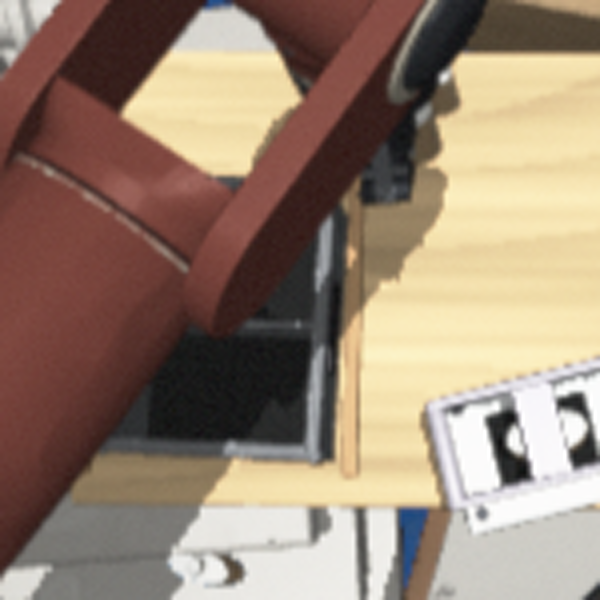

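```bash
cat > totefit.py <<'E'
from h import *
from scipy.optimize import least_squares
def fit(obs):
    def pt(v,m):
        c,s=np.cos(v[2]),np.sin(v[2]); m=np.array(m)/1000; return np.array([v[0]+c*m[0]-s*m[1],v[1]+s*m[0]+c*m[1],.012+m[2]])
    f=lambda v:np.concatenate([proj(k,pt(v,m))-u for k,m,u in obs])
    r=least_squares(f,[.48,-.155,0],loss='soft_l1',f_scale=1.5); print(np.round(r.x,4)); print(np.round(r.fun.reshape(-1,2),1).tolist())
    v=r.x
    for n,m in [('c++',(40,31)),('c+0',(40,0)),('c-0',(-40,0))]: print(n,pt(v,(*m,9)).round(4))
    return v
E
python3 - <<'E'
from totefit import *
s=ctrl.get_image('side'); w=ctrl.get_image('wrist')
S=lambda x,y:np.array((x/3.5+150,y/3.5+200)); W=lambda x,y:np.array((x/2.6+100,y/2.6))
fit([(s,(86,-66,100),S(380,105)),(s,(-86,-66,100),S(614,232)),(s,(-86,66,100),S(475,412)),(s,(86,66,100),S(230,256)),(w,(-86,-66,100),W(73,288)),(w,(86,-66,100),W(578,355))])
E
```

```text
[ 0.476  -0.1576 -0.0229]
[[0.1, 0.0], [-0.7, -2.0], [-0.1, -2.8], [0.4, -1.2], [0.4, -0.4], [-1.9, -1.2]]
c++ [ 0.5167 -0.1276  0.021 ]
c+0 [ 0.516  -0.1585  0.021 ]
c-0 [ 0.436  -0.1567  0.021 ]
```

```bash
python3 - <<'E'
from h import *
from scipy.optimize import least_squares
D=np.array([(.0532,1.614,.6245,.2303),(.01458,1.27283,.6259,.4635),(-.37643,1.62958,.4580,.4546),(-.27862,1.88316,.4935,.2522),
 (.11,1.86,np.hypot(.5018,.2853),.0591),(.23,1.72,np.hypot(.5675,.2781),.0579),(.07,1.39,np.hypot(.4358,.4854),.3612),(.02,1.92,np.hypot(.4069,.3659),.0723)])
f=lambda v:np.concatenate([v[0]+v[1]*np.sin(D[:,0])+v[2]*np.sin(D[:,0]+D[:,1])-D[:,2],v[3]+v[1]*np.cos(D[:,0])+v[2]*np.cos(D[:,0]+D[:,1])-D[:,3]])
r=least_squares(f,[0,.45,.5,0]); print(r.x,np.abs(r.fun).max())
E
```

```text
[-0.0009319   0.3438313   0.60777303 -0.0521331 ] 0.0382875603620324
```

View pics/side31.png

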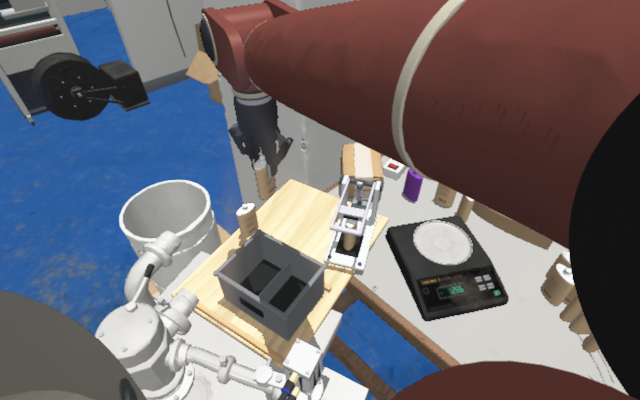

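```bash
python3 - <<'E'
from h import *
s=ctrl.get_image('side')
for z in [.236,.3,.35,.4,.45,.5,.55,.6,.65]: print(z,proj(s,(.569,-.279,z)))
E
```

```text
0.236 [264.27247676 171.89973153]
0.3 [260.6599187  146.40450062]
0.35 [257.5141348  124.20347698]
0.4 [254.03534159  99.65227683]
0.45 [250.16770584  72.35686325]
0.5 [245.84217393  41.82989793]
0.55 [240.97231268   7.4613882 ]
0.6 [235.44847458 -31.5224912 ]
0.65 [229.12944312 -76.11836017]
```

Emit:
{"api": "step_arm", "payload": {"increments": "0 0 0 0 0 0.63;0 0 0 0 0 0.63;-0.78 -0.68 0 0 0 0;-0.78 -0.68 0 0 0 0;-0.78 -0.68 0 0 0 0;-0.78 -0.68 0 0 0 0;-0.78 -0.68 0 0 0 0;-0.78 -0.68 0 0 0 0;-0.81 -0.68 0 0 0 0;0 0 0 0 0 0;0 0 0 0 0 0"}}

```text
t: 33.4
tool_pos: [0.4335, -0.1561, 0.2338]
tool_rot: [3.141, -0.035, 0.0]
contact_force: [0.3, -0.5, -0.7]
opening: 0.0255
```

```bash
python3 st.py 32 wrist top side
```

```text
[ 0.4335 -0.1561  0.2338] t 33.4 [ 0.3 -0.5 -0.7] [ 0.03  0.02 -0.02] op 0.0255 yaw -0.022
jig frame mm [-194.1   78.4  221.8] q [-0.51 -0.36  1.98 -0.    1.52 -0.48]
```

View pics/wrist32.png

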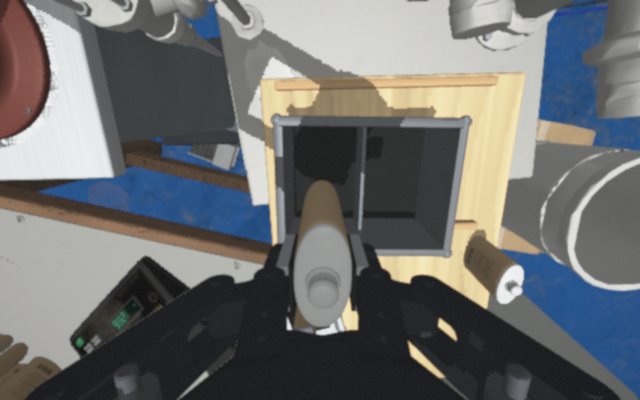

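View pics/side32.png

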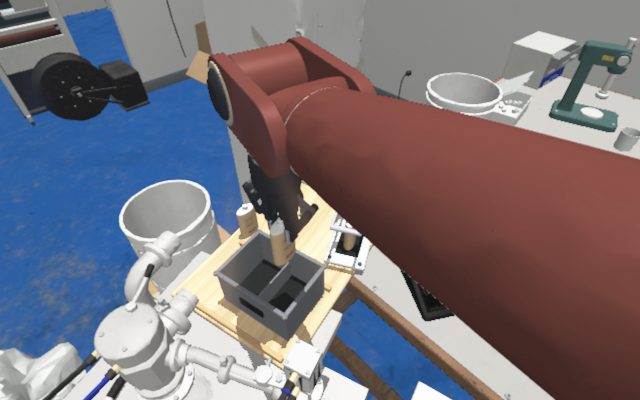

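View pics/top32.png

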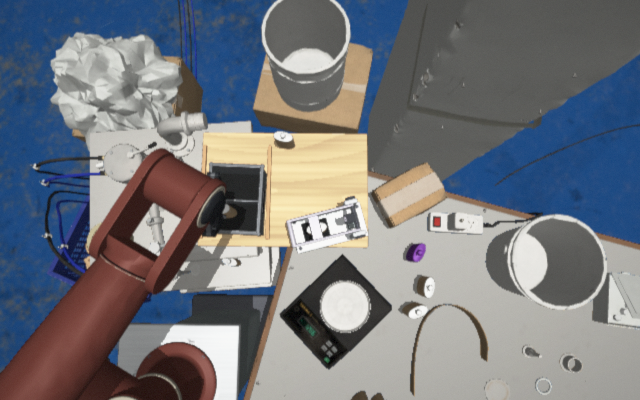

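```bash
python3 - <<'E'
from h import *
d=ctrl.get_image('top'); s=ctrl.get_image('side')
for z in (.4,.5,.6): print(z,atz(d,125,262,z),atz(d,60,335,z))
# ring: top px approx (125,262), side px (318,110)?
print(tri(d,(100,240),s,(350,90)),tri(d,(150,285),s,(290,120)))
print(atz(s,300,150,.4),atz(s,300,150,.5))
print('box',proj(d,(.28,0,.283)),proj(s,(.28,0,.283)))
E
```

```text
0.4 [ 0.31813938 -0.02647958  0.4       ] [0.19066299 0.07771094 0.4       ]
0.5 [ 0.31940132 -0.07245293  0.5       ] [0.20863796 0.01807749 0.5       ]
0.6 [ 0.32066325 -0.11842627  0.6       ] [ 0.22661293 -0.04155595  0.6       ]
[ 0.32424563 -0.08205832  0.57692263] [ 0.31210996 -0.10547978  0.52334461]
[ 0.41474147 -0.19393371  0.4       ] [ 0.33343703 -0.07959204  0.5       ]
box [136.89586969 280.1998481 ] [308.20540053 345.1986589 ]
```

```bash
python3 - <<'E'
from totefit import *
w=ctrl.get_image('wrist'); o=ctrl.get_obs()
v=fit([(w,(-86,66,100),np.array((274.,119))),(w,(86,66,100),np.array((469.,119))),(w,(86,-66,100),np.array((450.,255)))])
R_=Rm(o['tool_rot']); p=atz(w,323,290,o['tool_pos'][2]+.047); print('cap off',R_.T@(p-o['tool_pos']))
i=cv2.imread('pics/wrist32.png')[90:290,240:500]; cv2.imwrite('pics/c.png',cv2.resize(i,None,fx=3,fy=3,interpolation=cv2.INTER_CUBIC))
E
```

```text
[ 0.4804 -0.1576 -0.0241]
[[3.3, 0.3], [-1.1, 0.5], [-0.6, -2.9]]
c++ [ 0.5212 -0.1276  0.021 ]
c+0 [ 0.5204 -0.1586  0.021 ]
c-0 [ 0.4405 -0.1567  0.021 ]
cap off [ 0.00086552 -0.00460693 -0.04699946]
```

View pics/c.png

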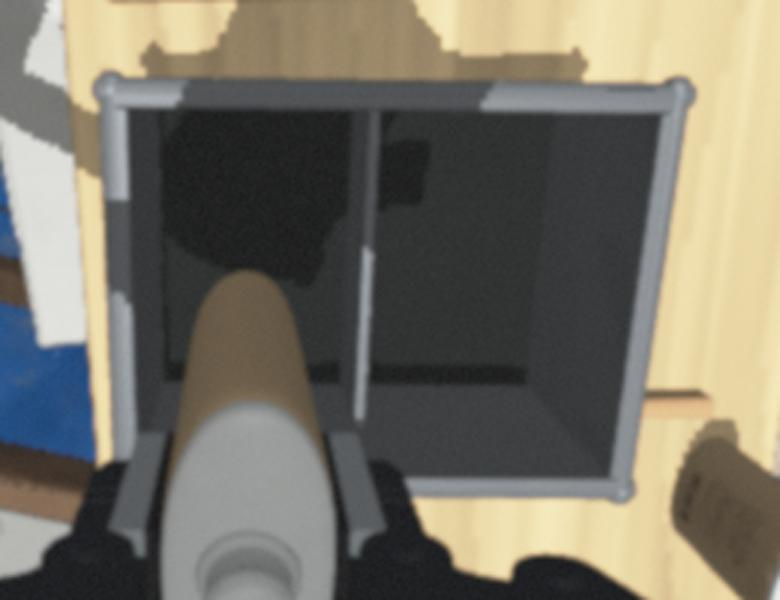

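```bash
python3 - <<'E'
from totefit import *
w=ctrl.get_image('wrist'); o=ctrl.get_obs()
a=lambda *p:np.array(p,float)
v=fit([(w,(-86,66,100),a(276,118.3)),(w,(86,66,100),a(466.7,120)),(w,(86,-66,100),a(448.3,254)),(w,(0,61,60),a(364.5,127)),(w,(0,-61,60),a(360,229))])
E
```

```text
[ 0.4791 -0.1577 -0.03  ]
[[0.3, 0.7], [0.1, 0.3], [-0.6, -1.2], [0.4, -2.9], [-0.3, 3.4]]
c++ [ 0.52   -0.1279  0.021 ]
c+0 [ 0.519  -0.1589  0.021 ]
c-0 [ 0.4391 -0.1565  0.021 ]
```

Emit:
{"api": "step_arm", "payload": {"increments": "0.13 0.1 0.8 0 0 0;0 0 0.8 0 0 0;0 0 0.8 0 0 0;0 0 0.8 0 0 0;0 0 0.6 0 0 0;0 0 0.5 0 0 0;0 0 0 0 0 0;0 0 0 0 0 0"}}

```text
t: 34.42
tool_pos: [0.4371, -0.1592, 0.1264]
tool_rot: [-3.141, 0.036, 0.002]
contact_force: [-0.2, 0.9, -0.8]
opening: 0.0256
```

```bash
python3 st.py 33 wrist side
```

```text
[ 0.4371 -0.1592  0.1264] t 34.4167 [-0.2  0.9 -0.8] [0.02 0.02 0.01] op 0.0256 yaw -0.023
jig frame mm [-190.1   81.2  114.4] q [-0.51 -0.25  2.08  0.    1.32 -0.49]
```

View pics/wrist33.png

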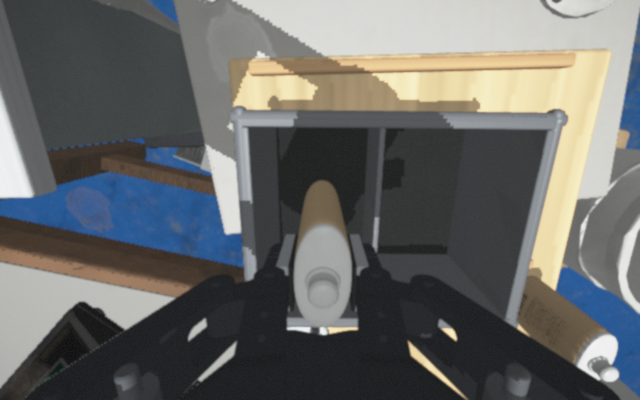

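View pics/side33.png

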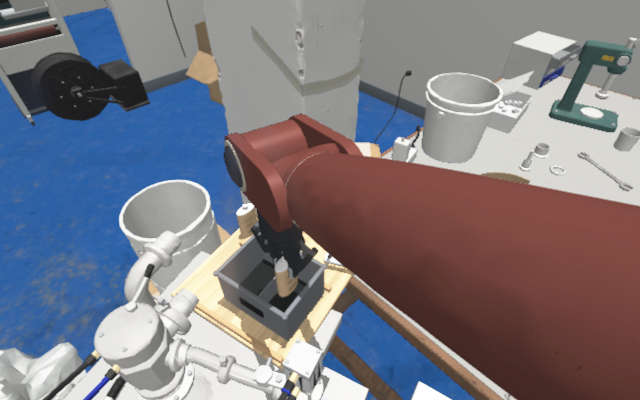

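Emit:
{"api": "step_arm", "payload": {"increments": "0 0 0.4 0 0 0;0 0 0.4 0 0 0;0 0 0.4 0 0 0;0 0 0.4 0 0 0;0 0 0.1 0 0 0;0 0 0 0 0 0;0 0 0 0 0 0"}}

```text
t: 35.1
tool_pos: [0.4371, -0.1591, 0.0839]
tool_rot: [-3.141, 0.036, 0.001]
contact_force: [-0.2, -0.2, 0.1]
opening: 0.0254
```

```bash
python3 st.py 34 wrist
```

```text
[ 0.4371 -0.1591  0.0839] t 35.1 [-0.2 -0.2  0.1] [-0.03 -0.06 -0.  ] op 0.0254 yaw -0.023
jig frame mm [-190.2   81.1   71.9] q [-0.51 -0.2   2.11 -0.    1.23 -0.49]
```

View pics/wrist34.png

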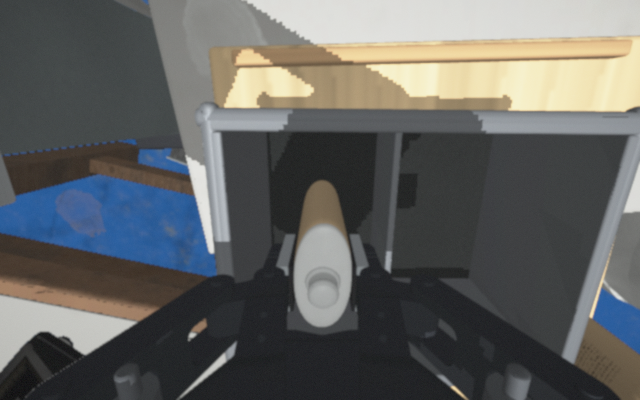

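Clear on all sides; expected contact near TCP z ≈ 0.071. Easing down.

Emit:
{"api": "step_arm", "payload": {"increments": "0 0 0.15 0 0 0;0 0 0.15 0 0 0;0 0 0.1 0 0 0;0 0 0.05 0 0 0;0 0 0 0 0 0;0 0 0 0 0 0"}}

```text
t: 35.65
tool_pos: [0.4372, -0.1592, 0.073]
tool_rot: [-3.141, 0.036, 0.0]
contact_force: [0.4, 0.2, -1.1]
opening: 0.0254
```

Emit:
{"api": "step_arm", "payload": {"increments": "0 0 0.05 0 0 0;0 0 0 0 0 0;0 0 0 0 0 0"}}

```text
t: 35.9
tool_pos: [0.4373, -0.1592, 0.0718]
tool_rot: [3.141, -0.036, 0.0]
contact_force: [-0.2, -0.2, -1.0]
opening: 0.0256
```

Emit:
{"api": "step_arm", "payload": {"increments": "0 0 0.06 0 0 0;0 0 0 0 0 0;0 0 0 0 0 0"}}

```text
t: 36.15
tool_pos: [0.4376, -0.1594, 0.0708]
tool_rot: [3.141, -0.036, 0.001]
contact_force: [-1.4, 0.3, 2.2]
opening: 0.0254
```

Emit:
{"api": "step_arm", "payload": {"increments": "0 0 0.06 0 0 0;0 0 0 0 0 0;0 0 0 0 0 0"}}

```text
t: 36.4
tool_pos: [0.4378, -0.1596, 0.0708]
tool_rot: [3.141, -0.036, 0.0]
contact_force: [-4.4, 1.9, 11.4]
opening: 0.0255
```

Emit:
{"api": "step_arm", "payload": {"increments": "0 0 -0.07 0 0 0;0 0 0 0 0 0"}}

```text
t: 36.57
tool_pos: [0.4375, -0.1593, 0.0708]
tool_rot: [3.141, -0.036, 0.001]
contact_force: [0.1, 0.1, 3.4]
opening: 0.0255
```

Emit:
{"api": "step_arm", "payload": {"increments": "0 0 0 0 0 0;0 0 0 0 0 0;0 0 0 0 0 0;0 0 0 0 0 0", "fingers": -0.08}}

```text
t: 36.9
tool_pos: [0.4371, -0.1591, 0.0703]
tool_rot: [-3.141, 0.036, 0.001]
contact_force: [-0.6, -0.9, -0.6]
opening: 0.0391
```

```bash
python3 st.py 35 wrist
```

```text
[ 0.4371 -0.1591  0.0703] t 36.9 [-0.6 -0.9 -0.6] [-0.01  0.06 -0.02] op 0.0391 yaw -0.023
jig frame mm [-190.2   81.2   58.3] q [-0.51 -0.18  2.12 -0.    1.2  -0.49]
```

View pics/wrist35.png

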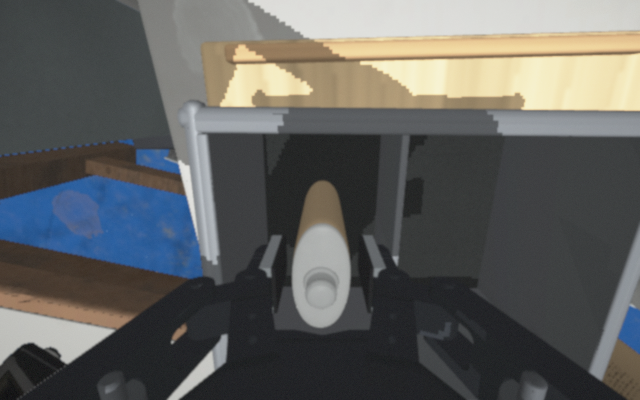

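Released and standing. Rise straight up.

Emit:
{"api": "step_arm", "payload": {"increments": "0 0 -0.3 0 0 0;0 0 -0.5 0 0 0;0 0 -0.7 0 0 0;0 0 -0.9 0 0 0;0 0 -1 0 0 0;0 0 -1 0 0 0;0 0 -1 0 0 0;0 0 -1 0 0 0;0 0 -1 0 0 0;0 0 -0.6 0 0 0;0 0 0 0 0 0"}}

```text
t: 37.87
tool_pos: [0.439, -0.1602, 0.2759]
tool_rot: [3.137, -0.036, 0.012]
contact_force: [-0.2, -0.3, 0.2]
opening: 0.0391
```

```bash
python3 st.py 36 wrist; python3 bot.py
```

```text
[ 0.439  -0.1602  0.2759] t 37.8667 [-0.2 -0.3  0.2] [-0.06 -0.01  0.01] op 0.0391 yaw -0.023
jig frame mm [-188.8   82.7  263.9] q [-0.51 -0.37  1.91 -0.    1.59 -0.49]
[ 0.6849 -0.0421] short-axis yaw 0.119 size [0.038 0.046] px [194.7 120. ]
[ 0.6441 -0.2747] short-axis yaw -0.185 size [0.028 0.052] px [282.8 135.9]
[ 0.5217 -0.5106] short-axis yaw 0.421 size [0.034 0.046] px [373.5 183. ]
```

View pics/wrist36.png

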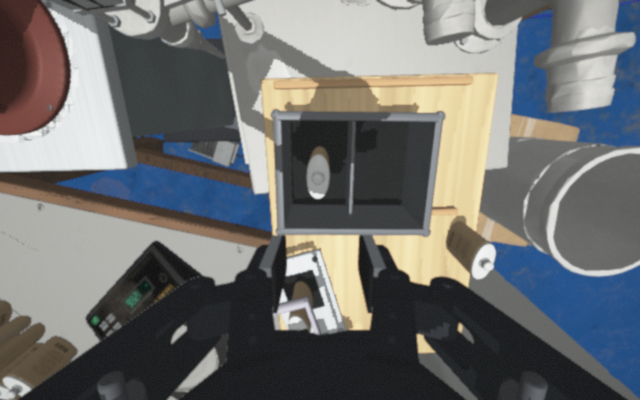

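Emit:
{"api": "step_arm", "payload": {"increments": "0 0 0 0 0 0.84;0 0 0 0 0 0.83;0.91 0.3 0 0 0 0;0.91 0.3 0 0 0 0;0.91 0.3 0 0 0 0;0.91 0.3 0 0 0 0;0.91 0.3 0 0 0 0;0.91 0.3 0 0 0 0;0.91 0.3 0 0 0 0;0.91 0.3 0 0 0 0;0.91 0.3 0 0 0 0;0.91 0.3 0 0 0 0", "fingers": 0.18}}

```text
t: 38.97
tool_pos: [0.6465, -0.2759, 0.2672]
tool_rot: [-3.126, 0.298, 0.007]
contact_force: [-0.5, -0.1, 1.2]
opening: 0.0503
```

Emit:
{"api": "step_arm", "payload": {"increments": "0 0 0.8 0 0 0;0 0 0.8 0 0 0;0 0 0.8 0 0 0;0 0 0.8 0 0 0;0 0 0 0 0 0;0 0 0 0 0 0"}}

```text
t: 39.47
tool_pos: [0.6448, -0.2748, 0.1867]
tool_rot: [-3.125, 0.298, 0.01]
contact_force: [0.6, -0.3, 0.2]
opening: 0.0504
```

```bash
python3 st.py 37 wrist
```

```text
[ 0.6448 -0.2748  0.1867] t 39.4667 [ 0.6 -0.3  0.2] [-0.02 -0.01 -0.03] op 0.0504 yaw -0.19
jig frame mm [-26.8 253.8 174.7] q [-0.51  0.26  1.46  0.    1.43 -0.32]
```

View pics/wrist37.png

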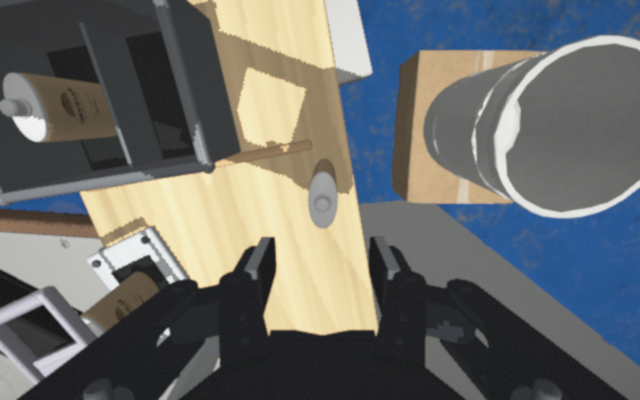

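```bash
python3 - <<'E'
from h import *
d=ctrl.get_image('wrist'); o=ctrl.get_obs(); p=atz(d,322.5,203,.109); print(o['tool_pos'],p, Rm(o['tool_rot']).T@(p-o['tool_pos'])/.025)
E
```

```text
[ 0.64666764 -0.2759115   0.19102814] [ 0.64674848 -0.27484926  0.109     ] [-0.00606631 -0.0427684   3.28111816]
```

Aligned. Descend, grip, lift.

Emit:
{"api": "step_arm", "payload": {"increments": "0 0 0.9 0 0 0;0 0 0.9 0 0 0;0 0 0.9 0 0 0;0 0 0.9 0 0 0;0 0 0.9 0 0 0;0 0 0.8 0 0 0;0 0 0 0 0 0;0 0 0 0 0 0"}}

```text
t: 40.23
tool_pos: [0.6465, -0.2758, 0.0584]
tool_rot: [-3.127, 0.298, 0.001]
contact_force: [-0.1, 0.7, 0.8]
opening: 0.0504
```

Emit:
{"api": "step_arm", "payload": {"increments": "0 0 0 0 0 0;0 0 0 0 0 0;0 0 0 0 0 0;0 0 0 0 0 0;0 0 0 0 0 0", "fingers": -1, "newtons": 25}}

```text
t: 40.65
tool_pos: [0.6479, -0.2766, 0.0613]
tool_rot: [3.126, -0.298, 0.005]
contact_force: [-1.6, 1.0, 6.8]
opening: 0.026
```

Emit:
{"api": "step_arm", "payload": {"increments": "0 0 -0.5 0 0 0;0 0 -0.8 0 0 0;0 0 -1 0 0 0;0 0 -1 0 0 0;0 0 -1 0 0 0;0 0 -1 0 0 0;0 0 -1 0 0 0;0 0 -0.7 0 0 0;0 0 0 0 0 0;0 0 0 0 0 0"}}

```text
t: 41.48
tool_pos: [0.6472, -0.2762, 0.2352]
tool_rot: [3.126, -0.298, 0.005]
contact_force: [0.6, -0.2, -0.8]
opening: 0.0256
```

```bash
python3 st.py 38 wrist side
```

```text
[ 0.6472 -0.2762  0.2352] t 41.4833 [ 0.6 -0.2 -0.8] [ 0.    0.04 -0.02] op 0.0256 yaw -0.19
jig frame mm [-24.9 255.8 223.2] q [-0.51  0.23  1.41  0.    1.5  -0.32]
```

View pics/wrist38.png

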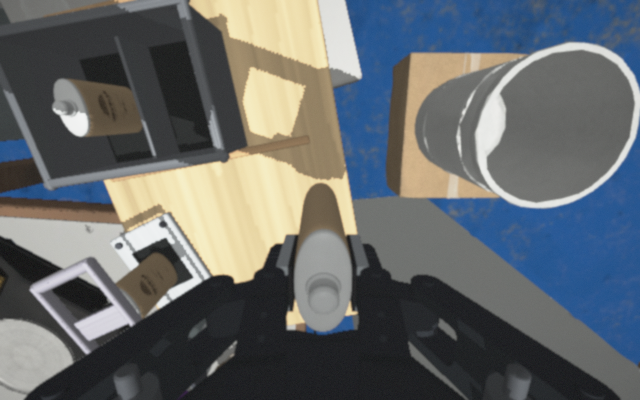

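View pics/side38.png

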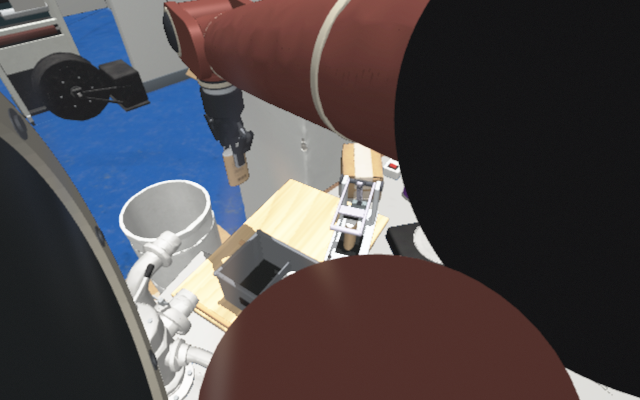

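Emit:
{"api": "step_arm", "payload": {"increments": "0 0 0 0 0 -0.84;0 0 0 0 0 -0.83;-0.74 -0.65 0 0 0 0;-0.74 -0.65 0 0 0 0;-0.74 -0.65 0 0 0 0;-0.74 -0.65 0 0 0 0;-0.74 -0.65 0 0 0 0;-0.74 -0.65 0 0 0 0;-0.77 -0.69 0 0 0 0;0 0 0 0 0 0;0 0 0 0 0 0"}}

```text
t: 42.5
tool_pos: [0.5176, -0.1571, 0.2309]
tool_rot: [-3.14, 0.035, 0.004]
contact_force: [0.2, 0.1, -0.8]
opening: 0.0253
```

```bash
python3 st.py 39 wrist; python3 - <<'E'
import cv2
i=cv2.imread('pics/wrist39.png')[90:290,180:440]; cv2.imwrite('pics/c.png',cv2.resize(i,None,fx=3,fy=3,interpolation=cv2.INTER_CUBIC))
E
```

```text
[ 0.5176 -0.1571  0.2309] t 42.5 [ 0.2  0.1 -0.8] [-0.04 -0.02 -0.01] op 0.0253 yaw -0.022
jig frame mm [-172.2  159.7  218.9] q [-0.43 -0.15  1.81 -0.    1.48 -0.41]
```

View pics/c.png

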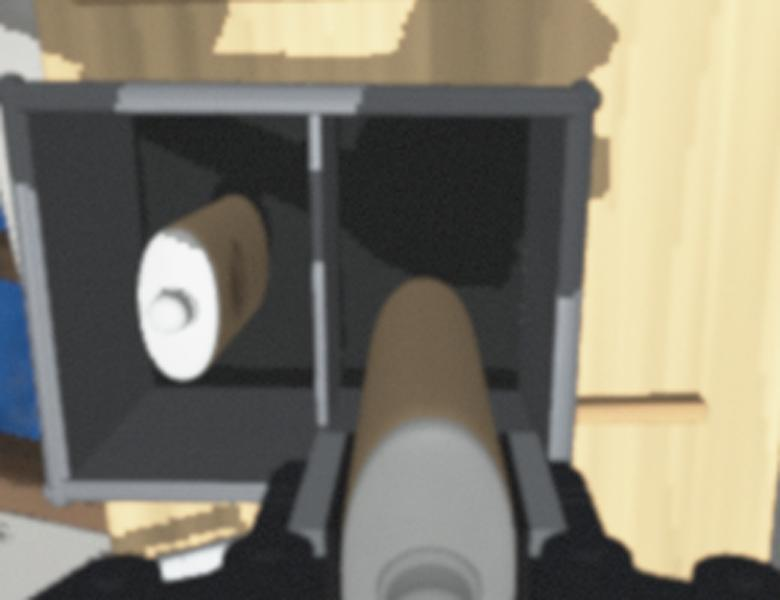

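```bash
python3 - <<'E'
from totefit import *
w=ctrl.get_image('wrist'); o=ctrl.get_obs(); print(o['tool_pos'])
C=lambda x,y:np.array((x/3+180,y/3+90))
v=fit([(w,(-86,66,100),C(8,82)),(w,(86,66,100),C(592,92)),(w,(-86,-66,100),C(55,498)),(w,(0,61,60),C(315,118)),(w,(0,-61,60),C(322,420))])
E
```

```text
[ 0.51885224 -0.15827279  0.23190938]
[ 0.4794 -0.1564 -0.0375]
[[0.5, 0.8], [-1.8, 0.5], [0.5, -3.9], [0.2, -5.2], [0.1, 3.3]]
c++ [ 0.5205 -0.127   0.021 ]
c+0 [ 0.5194 -0.1579  0.021 ]
c-0 [ 0.4394 -0.1549  0.021 ]
```

Emit:
{"api": "step_arm", "payload": {"increments": "0.06 0 0.8 0 0 0;0 0 0.8 0 0 0;0 0 0.8 0 0 0;0 0 0.8 0 0 0;0 0 0.6 0 0 0;0 0 0.5 0 0 0;0 0 0 0 0 0;0 0 0 0 0 0"}}

```text
t: 43.27
tool_pos: [0.5203, -0.1584, 0.1247]
tool_rot: [-3.141, 0.037, 0.003]
contact_force: [-0.1, 0.5, -0.1]
opening: 0.0256
```

```bash
python3 st.py 40 wrist
```

```text
[ 0.5203 -0.1584  0.1247] t 43.2667 [-0.1  0.5 -0.1] [-0.04 -0.04 -0.03] op 0.0256 yaw -0.023
jig frame mm [-170.4  162.   112.7] q [-0.43 -0.05  1.9  -0.    1.29 -0.41]
```

View pics/wrist40.png

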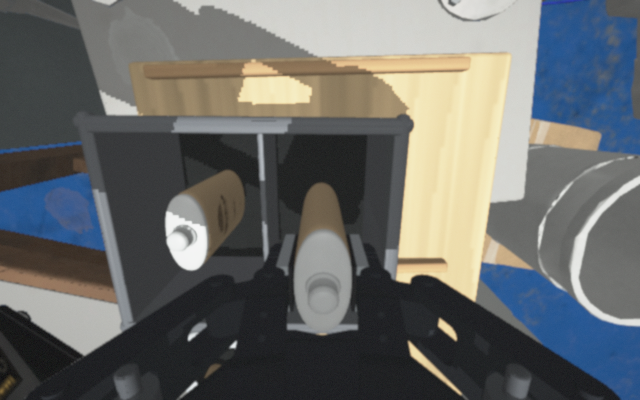

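Emit:
{"api": "step_arm", "payload": {"increments": "0 0 0.4 0 0 0;0 0 0.4 0 0 0;0 0 0.4 0 0 0;0 0 0.4 0 0 0;0 0 0.1 0 0 0;0 0 0 0 0 0;0 0 0 0 0 0"}}

```text
t: 43.9
tool_pos: [0.5203, -0.1581, 0.0827]
tool_rot: [-3.141, 0.036, 0.001]
contact_force: [-0.2, -0.1, -1.0]
opening: 0.0258
```

Emit:
{"api": "step_arm", "payload": {"increments": "0 0 0.15 0 0 0;0 0 0.1 0 0 0;0 0 0.1 0 0 0;0 0 0.05 0 0 0;0 0 0 0 0 0;0 0 0 0 0 0"}}

```text
t: 44.4
tool_pos: [0.5204, -0.1582, 0.073]
tool_rot: [-3.141, 0.036, 0.0]
contact_force: [-0.1, 0.3, -0.2]
opening: 0.0256
```

Emit:
{"api": "step_arm", "payload": {"increments": "0 0 0.05 0 0 0;0 0 0 0 0 0;0 0 0 0 0 0"}}

```text
t: 44.65
tool_pos: [0.5205, -0.1582, 0.0718]
tool_rot: [3.141, -0.036, 0.0]
contact_force: [0.2, 0.1, 0.3]
opening: 0.0251
```

Emit:
{"api": "step_arm", "payload": {"increments": "0 0 0.05 0 0 0;0 0 0 0 0 0;0 0 0 0 0 0"}}

```text
t: 44.9
tool_pos: [0.5205, -0.1582, 0.0706]
tool_rot: [-3.141, 0.036, 0.0]
contact_force: [-0.0, -0.4, 0.0]
opening: 0.0257
```

Emit:
{"api": "step_arm", "payload": {"increments": "0 0 0.04 0 0 0;0 0 0 0 0 0;0 0 0 0 0 0"}}

```text
t: 45.15
tool_pos: [0.5207, -0.1581, 0.0704]
tool_rot: [-3.141, 0.036, -0.0]
contact_force: [-2.0, 1.7, 5.6]
opening: 0.0254
```

Contact at 5.6 N. Release and rise.

Emit:
{"api": "step_arm", "payload": {"increments": "0 0 0 0 0 0;0 0 0 0 0 0;0 0 0 0 0 0;0 0 0 0 0 0", "fingers": -0.08}}

```text
t: 45.48
tool_pos: [0.5195, -0.1583, 0.0697]
tool_rot: [3.141, -0.036, -0.004]
contact_force: [-7.1, 0.6, 6.7]
opening: 0.0393
```

Emit:
{"api": "step_arm", "payload": {"increments": "0 0 -0.3 0 0 0;0 0 -0.5 0 0 0;0 0 -0.7 0 0 0;0 0 -0.9 0 0 0;0 0 -1 0 0 0;0 0 -1 0 0 0;0 0 -1 0 0 0;0 0 -1 0 0 0;0 0 -1 0 0 0;0 0 -1 0 0 0;0 0 -1 0 0 0;0 0 0 0 0 0"}}

```text
t: 46.48
tool_pos: [0.5228, -0.1591, 0.3127]
tool_rot: [3.136, -0.036, 0.018]
contact_force: [0.5, -0.4, 0.9]
opening: 0.0394
```

```bash
python3 st.py 41 wrist side top
```

```text
[ 0.5228 -0.1591  0.3127] t 46.4833 [ 0.5 -0.4  0.9] [-0.    0.02  0.08] op 0.0394 yaw -0.023
jig frame mm [-169.1  164.2  300.7] q [-0.43 -0.18  1.7   0.    1.61 -0.41]
```

View pics/wrist41.png

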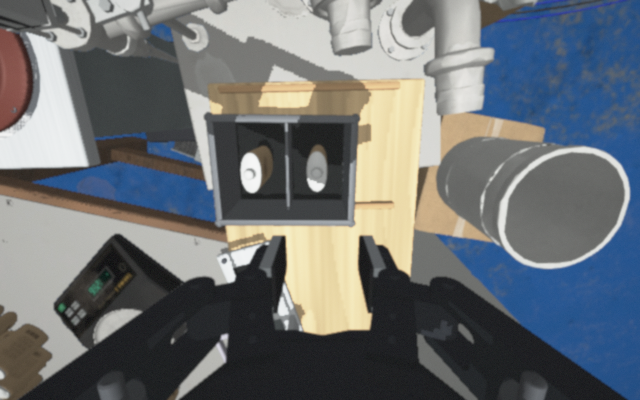

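View pics/side41.png

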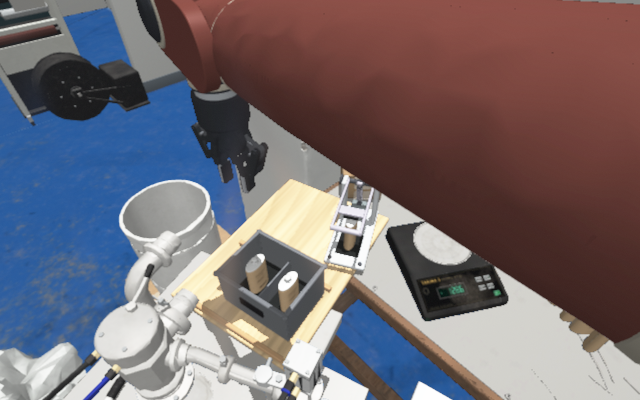

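View pics/top41.png

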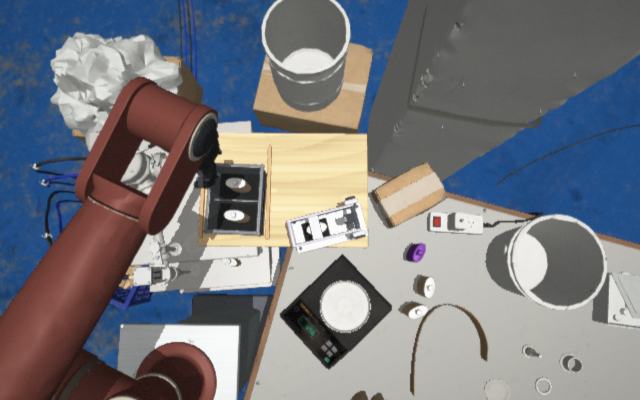

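```bash
python3 - <<'E'
from h import *
i=cv2.imread('pics/side41.png')[165:280,310:400]; cv2.imwrite('pics/c.png',cv2.resize(i,None,fx=6,fy=6,interpolation=cv2.INTER_CUBIC))
i=cv2.imread('pics/top41.png')[185:260,280:380]; cv2.imwrite('pics/d.png',cv2.resize(i,None,fx=7,fy=7,interpolation=cv2.INTER_CUBIC))
s=ctrl.get_image('side');d=ctrl.get_image('top')
v=(.4053,-.3633,-1.316); c,sn=np.cos(v[2]),np.sin(v[2])
def J(x,y,z): x,y,z=x/1e3,y/1e3,z/1e3; return (v[0]+c*x-sn*y,v[1]+sn*x+c*y,.012+z)
for th in (-.15,0,.05):
    for y in (-34,34):
        p=J(100-160*np.cos(th),y,125+160*np.sin(th)); print(th,y,(proj(s,p)-[310,165])*6,(proj(d,p)-[280,185])*7)
E
```

```text
-0.15 -34 [297.55169684 446.38993312] [111.91707365 428.82548424]
-0.15 34 [113.53102554 405.44090396] [ 67.41669339 242.8188776 ]
0 -34 [301.13250572 405.33296715] [102.84441482 428.05649336]
0 34 [112.87715752 364.2880434 ] [ 57.40158708 237.76958206]
0.05 -34 [302.85549462 389.51334958] [101.98536275 427.22425035]
0.05 34 [113.26737702 348.50762504] [ 56.19857692 235.47147998]
```

View pics/c.png

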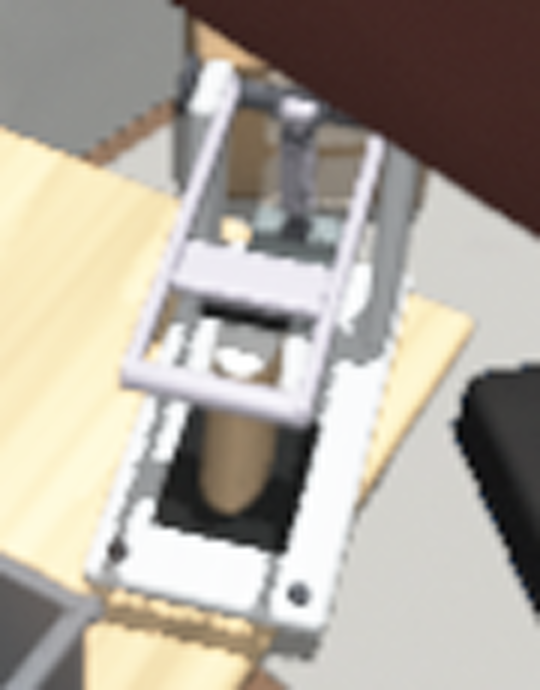

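View pics/d.png

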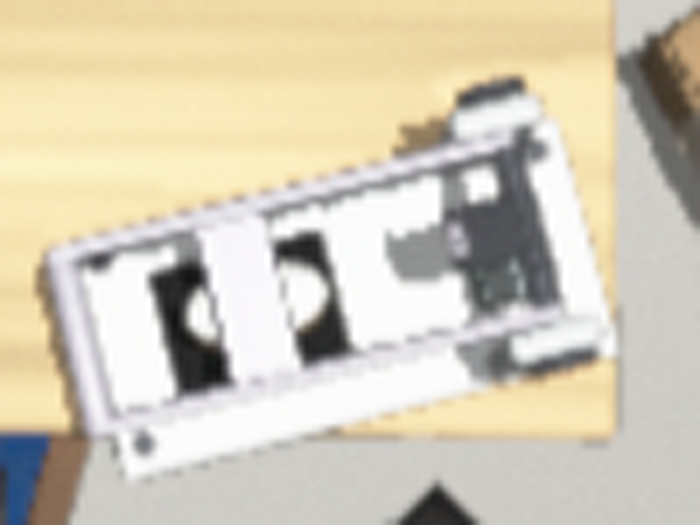

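Emit:
{"api": "step_arm", "payload": {"increments": "0 0 0 0 0 0;0 0 0 0 0 0;0 0 0 0 0 0;0 0 0 0 0 0;0 0 0 0 0 0;0 0 0 0 0 0"}}

```text
t: 47.23
tool_pos: [0.5205, -0.1582, 0.3045]
tool_rot: [-3.141, 0.036, 0.0]
contact_force: [0.3, 1.1, 0.2]
opening: 0.0393
```

```bash
python3 st.py 42; python3 - <<'E'
from h import *
print(ctrl.finish_job())
E
```

```text
[ 0.5205 -0.1582  0.3045] t 47.2333 [0.3 1.1 0.2] [ 0.01 -0.04 -0.04] op 0.0393 yaw -0.023
jig frame mm [-170.5  162.1  292.5] q [-0.43 -0.17  1.71 -0.    1.61 -0.41]
the job is handed in; nothing more can be done
None
```

The job is done and handed in at t = 47 s. I pushed the bail back to its stop, stood the bottle nearest the jig on the rubber plate, and brought the bail forward again onto its cap. The other two bottles are lowered into the tote, one in each half.

**Last checks:**
- **Jig:** the side camera shows the bail level, as it should be with a bottle beneath, and the bottle upright. Close-ups put it within a few mm of the plate's middle. I could not measure the pad force; it rests on the bail's own spring.
- **Tote:** both bottles stand upright, cap up, and no bottles are left on the board. My arm readings when they touched the mat peaked at about 11 N and 6 N, and 7 N as the second was released.
- **Robot:** the gripper is at z about 0.30 m, clear of everything.

**What disagreed or went wrong on the way:**
- The tote was knocked aside by about 2 cm in mid-run, so I measured it again before placing the bottles.
- The first grip on the bar slipped towards the fingertips. On the way forward I stopped and gripped it deeper.
- The top and wrist cameras differed by 2–4 mm on the jig and the bottles. I went by the closer wrist views.

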